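# Mix the walnuts in

## Robot

A 6-joint arm with a two-finger parallel gripper is mounted at the origin on the work surface. World frame = base frame: x ahead of the robot, y to its left, z up, the work surface at z = 0. Lengths are in m, angles in rad, forces in N, time in s.
With the tool pointing down it reaches from about 0.3 to 0.875 m from the base axis. Payload 6.4 kg.
Tool frame: the origin (TCP) lies on the centre line of the jaws, within the pads' length; the fingertips stand 22 mm ahead of it and the grasp point (between the pads) lies 3 mm ahead of it; z points along the fingers, y is the line along which they close (so a half turn about z gives the same grasp; the last joint's range is limited). The gripper opens to 85 mm and grips with 20 to 120 N. Pads are 22 mm wide; open, the fingers measure 114 mm over their backs; the gripper's body (76 mm by 85 mm) begins 54 mm behind the grasp point. The pads swing forward as they close: fully open they stand 13 mm farther back than shut.
Start: joints at [1.013, 0.181, 1.607, -0, 1.354, -0.206], TCP at [0.198, 0.54, 0.216] pointing down, gripper open.
Joint ranges: [-2.99, 2.99], [-0.89, 2.07], [0.3, 2.58], [-1.14, 4.28], [0, 2.63], [-3.12, 3.12]. Speed limits (rad/s): [2.57, 2.57, 3.01, 3.14, 3.14, 3.14].

## Interface

Orientations are given as a unit quaternion [w, x, y, z].
In Python, from bench import ctrl gives the robot as it stands. The module is installed in compiled form; this text tells all that it offers.
- The arm moves only by the tool servo_tool, never from a script. Its argument "commands" is a list of rows, each a list of 3 entries, a list of its own where there are three numbers: the shift along the tool's x, y, z in mm, then the turn about the tool's z in rad, then the finger opening in mm, from 0 to 85.4. In form: [[[dx, dy, dz], turn, jaw], ...]. A call has 1 to 20 rows; each row shifts and turns the commanded pose from where the row before left it, along the tool's axes as they then stand; what a row does not reach is not made up. A row lasts 1/8 s, in which the tool goes at most 62.5 mm and 10.7 degrees, less where a joint would pass 70% of its speed; a pose out of reach is approached as far as the arm can. A call with a gripper value outside its range is refused whole. The fingers move at their own pace and stop on an object; the grip force is fixed at half the most. Time passes only in rows, so rows that do not move let the fingers close. It gives the time, the measured TCP pose, the force, the opening and the grip force at its end, in the units of the state.
- ctrl.get_obs(): the state, without advancing time (a new reading comes with each control period).
- ctrl.camera(name): name is "scene" or "top" or "wrist"; returns a dict with "color" (400x640x3 uint8, red, green, blue), "z_map" (400x640 float32, m along the optical axis (not along the pixel's ray), 0 where there is no reading), "fx", "fy", "cx", "cy" (pixels), "k1" (the pictures are not rectified: a ray, as slopes to the right and down, at radius r is drawn at 1 + k1 r^2 times it, then the intrinsics apply), "R" (3x3) and "t" (3): a world point X has camera coordinates R X + t. Camera axes: x right, y down, z forward; pixel columns grow to the right and rows downward; lengths in m; the calibration is good to about 2 mm. A picture is of the moment at which its call begins.
- ctrl.hand_in(): hands the job in; it is judged then, once.
The state is a dict: "time_s": time; "q": joint angles; "dq": joint speeds; "joint_efforts": joint torques, N m; "eef_pos": TCP position; "eef_rot": TCP orientation; "wrist_force": force on the tool from outside, world axes, zero at the start; "torque": the same for the moment, N m; "opening": opening from 0.0 (shut) to 1.0 (fully open); "grasp_force": force on a finger pad.
Only numpy, scipy, OpenCV 4.12 (cv2) and the standard library are available. Lean on these libraries where they do the work, as an engineer would, in place of code of your own. Each camera call takes 0.05 s, during which the arm holds its last target. There are 200 camera calls.

## Task

Lift the bin of walnuts straight up out of the oak organiser, keeping it level until it is clear and leaving the organiser where it stands, tip all four walnuts into the mixing bowl with the apricots, and stand the empty bin upright on the tray. Then take the wooden spoon and stir, sweeping its head, down inside the bowl, well over to the left side, across to the right, back to the left and to the right again, and leave the spoon in the bowl with all the fruit and nuts. Do not disturb the other two bins, the milk jug or the bowl's place.

Things in the scene. Friction and masses are not known exactly. Their poses are not given: they have to be found in the camera images.
- organiser: loose oak organiser, 1.6 kg, three bin places side by side, 81 mm apart along its y. Origin: underside, below the middle place; z up; -x is its sloping front, roughly towards the robot. 249 mm wide, base board 6 mm, dividers and back wall 46 mm high, back wall at x = 49.5 to 57.5 mm, front reaching x = -74 mm at the top. A bin has 1.5 mm of play to each side and to the back, 2 mm to the front.
- walnut_bin: white bin holding the four walnuts, loose, 0.16 kg empty, in any of the three places. Origin: centre of its underside below the pocket, 6 mm above the worktop in the organiser; axes as the organiser's. 72 mm wide (y), walls 3 mm, all 62 mm high. Floor from x = -26 to 48 mm, upright back and side walls; the front wall slopes out at 45 degrees from x = -26 mm at the floor to the lip at x = -88 mm.
- bin_grip (a point): where to hold the walnut bin: upright beech grip on its back wall, 10 mm thick along the bin's x, 40 mm wide along y, its top 104 mm above the bin's underside. This point: middle of its thickness, at x = 43, y = 0, z = 78 mm of the bin. The grip is clear in front and behind down to z = 50 mm.
- bin_lip (a point): middle of the walnut bin's front lip, at x = -86 mm, y = 0, z = 62 mm of the bin. Tipped lip down, the bin lets the nuts roll out well past 45 degrees (70 to 80 is ample).
- bin_middle (a point): middle of the walnut bin's 136 mm length at the level of its underside, at x = -20 mm, y = 0, z = 0 of the bin
- biscuit_bin: bin of the same shape, with round biscuits in it, in another place of the organiser; to be left alone. Origin as the walnut bin's.
- apricot_bin: bin of the same shape, with orange dried apricots in it, in another place of the organiser; to be left alone. Origin as the walnut bin's.
- walnut0: walnut, a light brown ball of 32 mm diameter with a dark seam, 12 g; origin at its centre (its axes turn as it rolls)
- walnut1: walnut, a light brown ball of 32 mm diameter with a dark seam, 12 g; origin at its centre (its axes turn as it rolls)
- walnut2: walnut, a light brown ball of 32 mm diameter with a dark seam, 12 g; origin at its centre (its axes turn as it rolls)
- walnut3: walnut, a light brown ball of 32 mm diameter with a dark seam, 12 g; origin at its centre (its axes turn as it rolls)
- bowl: loose white mixing bowl with a blue rim, 1.2 kg. Origin: centre of its underside; z up; axes as the world's at the start. 88 mm high, rim 120 mm in radius outside and 115 mm inside; inner floor 7 mm up and flat out to about 72 mm radius, the wall flaring from there.
- apricot0: orange dried apricot, a rounded disc of 34 mm diameter, 15 mm thick, 12 g, in the bowl; origin at the centre of its underside
- apricot1: second dried apricot like the first, in the bowl
- spoon: loose wooden spoon, 255 mm long, 50 g, lying on the worktop. Origin: at the underside, 128 mm from the head's end; x from handle to head, z up with the hollow of the head upwards. Handle 14 mm thick and wide, from x = -125 to 65 mm; oval head 66 mm long, 44 mm wide, 11 mm thick around x = 95 mm. Left in the bowl it leans on the rim.
- spoon_grip (a point): a point to hold the spoon: on the handle's axis, 7 mm above its underside, at x = -35 mm of the spoon, 130 mm from the middle of the head
- spoon_head (a point): middle of the spoon's head, at x = 95 mm, z = 6 mm of the spoon
- tray: fixed shallow grey-green enamel tray, 240 mm (x) by 190 mm (y), rim 14 mm high, walls 4 mm, inside floor 4 mm above the worktop. Origin: centre of its underside. The bowl and the tray may be either way round on the robot's right.
- milk_jug: cream milk jug, loose, bystander, about 125 mm high, 90 mm across; origin at the centre of its underside
Not all that is in view belongs to the job. What is shaped like the walnut_bin but purple is not meant.

How it is judged:
On the way, in this order (a step that is already met when the one before it is completed fails the run):
1. the walnut bin has been lifted straight up, clear above the organiser, level (z of walnut_bin in the frame of organiser above 0.055 m and angle between walnut_bin's own z axis and vertical below 0.2 rad), for 0.1 s.
2. the bin is tipped over the bowl (angle between walnut_bin's own z axis and vertical above 0.7 rad and horizontal distance between bin_lip and bowl below 0.115 m), for 0.1 s.
3. all four walnuts lie in the bowl (horizontal distance between each of walnut0, walnut1, walnut2, walnut3 and bowl below 0.112 m and z of walnut0 in the frame of bowl between 0 and 0.083 m and z of walnut1 in the frame of bowl between 0 and 0.083 m and z of walnut2 in the frame of bowl between 0 and 0.083 m and z of walnut3 in the frame of bowl between 0 and 0.083 m), for 0.2 s.
4. the empty bin stands upright on the tray, let go (x of bin_middle in the frame of tray between -0.085 and 0.085 m and y of bin_middle in the frame of tray between -0.085 and 0.085 m and z of bin_middle in the frame of tray below 0.01 m and angle between walnut_bin's own z axis and vertical below 0.09 rad and contact force between the fingers and walnut_bin below 0.2 N), for 0.2 s.
5. the held spoon's head is down in the bowl, on its left side (contact force between the fingers and spoon above 0.3 N and z of spoon_head in the frame of bowl below 0.06 m and horizontal distance between spoon_head and bowl below 0.11 m and y of spoon_head in the frame of bowl above 0.02 m).
6. swept to the right side (contact force between the fingers and spoon above 0.3 N and z of spoon_head in the frame of bowl below 0.06 m and horizontal distance between spoon_head and bowl below 0.11 m and y of spoon_head in the frame of bowl below -0.02 m).
7. back to the left side (all of step 5).
8. to the right side again (all of step 6).
At the end, for the whole second after the job is handed in: All four walnuts and both apricots are at rest in the bowl; the empty walnut bin stands flat and upright inside the tray's rim (its middle within 85 mm of the tray's centre each way, tilt under 0.09 rad); the spoon is let go with its head inside the bowl (below the rim); the bowl stands level (all of step 3 and all of step 4 and horizontal distance between each of apricot0, apricot1, spoon_head and bowl below 0.112 m and z of apricot0 in the frame of bowl between 0 and 0.083 m and z of apricot1 in the frame of bowl between 0 and 0.083 m and z of spoon_head in the frame of bowl between 0 and 0.083 m and linear speed of each of spoon, walnut0, walnut1, walnut2, walnut3 below 0.05 m/s and linear speed of walnut_bin below 0.02 m/s and angle between bowl's own z axis and vertical below 0.1 rad); the robot touches nothing.
It fails at once if the walnut bin is tilted more than 15 degrees while it is still in the organiser (angle between walnut_bin's own z axis and vertical above 0.26 rad and z of walnut_bin in the frame of organiser below 0.04 m and horizontal distance between walnut_bin and organiser below 0.12 m).
It fails at once if the organiser is dragged more than 25 mm, lifted or tipped (distance of organiser from where it was at the start of the episode above 0.025 m or angle between organiser's own z axis and vertical above 0.08 rad).
It fails at once if another bin is shifted more than 25 mm (distance of any of biscuit_bin, apricot_bin from where it was at the start of the episode above 0.025 m).
It fails at once if the bowl is pushed more than 40 mm or tipped (distance of bowl from where it was at the start of the episode above 0.04 m or angle between bowl's own z axis and vertical above 0.35 rad).
It fails at once if the milk jug is shifted more than 25 mm (distance of milk_jug from where it was at the start of the episode above 0.025 m).
It also fails if it takes over 72 s, if anything falls off the work surface, if the arm or the gripper's body presses on something with over 40 N, if the wrist force passes 120 N, or if a joint passes its speed limit or range.

## Working session

There is one attempt and no reset: what is moved stays moved. The work goes in short steps, Python scripts to look and compute and a tool call to move; the robot and the scene stay as the last step left them, time stands still between calls to the robot, and variables do not carry over. Pictures are saved under pics/ and viewed, at most 10 in all, crops included, and the job is handed in when it is done.

Besides the shell and the picture viewer there is one more tool, called after "Request:" by a JSON object that holds its "name" and its "arguments", one argument or row to a line. servo_tool: Moves the arm, as the interface text tells. Its arguments: {"type":"object","properties":{"commands":{"type":"array"}},"required":["commands"]}

```bash
mkdir -p pics
cat > h.py <<'E'
import numpy as np, cv2
from bench import ctrl
def cam(n):
    c=ctrl.camera(n); c['R']=np.array(c['R']); c['t']=np.array(c['t']); return c
def save(c,f,crop=None,s=1):
    im=c['color'][:,:,::-1]
    if crop: x0,y0,x1,y1=crop; im=im[y0:y1,x0:x1]
    cv2.imwrite(f,cv2.resize(np.ascontiguousarray(im),None,fx=s,fy=s,interpolation=cv2.INTER_CUBIC))
def world(c):
    K=np.array([[c['fx'],0,c['cx']],[0,c['fy'],c['cy']],[0,0,1.]])
    v,u=np.mgrid[0:400,0:640]
    p=np.stack([u,v],-1).reshape(-1,1,2).astype(float)
    d=np.array([c['k1'],0,0,0,0.])
    n=cv2.undistortPoints(p,K,d).reshape(400,640,2)
    z=c['z_map'][...,None]
    P=np.concatenate([n*z,z],-1)
    W=(P-c['t'])@c['R']
    W[c['z_map']==0]=np.nan
    return W
E
python3 - <<'E'
from h import *
o=ctrl.get_obs(); print({k:np.round(v,3) for k,v in o.items()})
for n in('scene','top'):
    c=cam(n); save(c,f'pics/{n}0.png'); np.savez(f'{n}0.npz',**c)
    print(n,np.round(-c['R'].T@c['t'],3),c['k1'],c['fx'])
E
```

```text
{'time_s': np.float64(0.0), 'q': array([ 1.013,  0.182,  1.608,  0.   ,  1.354, -0.206]), 'dq': array([-0.001,  0.002,  0.002,  0.   , -0.002,  0.001]), 'joint_efforts': array([ 0.0000e+00, -4.4487e+01, -3.5133e+01, -0.0000e+00,  9.0000e-03,
        0.0000e+00]), 'eef_pos': array([0.198, 0.539, 0.216]), 'eef_rot': array([-0.   ,  0.175,  0.985, -0.001]), 'wrist_force': array([-0.074,  0.475, -0.116]), 'torque': array([-0.009,  0.011,  0.009]), 'grasp_force': np.float64(0.0), 'opening': np.float64(1.001)}
scene [ 1.184 -0.342  0.624] 0.004223962998478344 386.5875591257355
top [0.298 0.009 1.12 ] -0.04382722319462399 396.39931502497717
```

View pics/scene0.png

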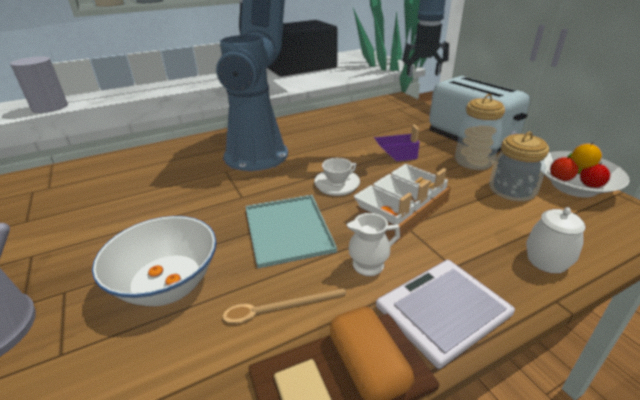

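View pics/top0.png

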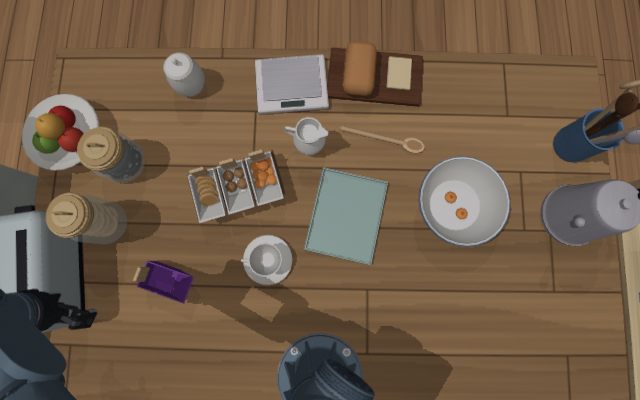

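The scene view shows the bowl at (155,258), tray (290,230), organiser (405,190) and spoon (285,305). In the top view the organiser is at (235,187), the walnut bin is its middle place (235,187), and its grip is near (227,163). The bowl is at (464,201), the tray (347,216), the spoon runs from (342,128) to (413,145), and the jug is at (310,135).

Candidates for the walnut bin, in the top view: left bin (206,193) holds biscuits, middle bin (235,187) holds brown nuts, right bin (264,178) holds apricots, and the purple decoy is at (165,281). I choose the middle one and check it in a crop while measuring.

Run:
```python
from h import *
c=dict(np.load('top0.npz')); save(c,'pics/crop1.png',(180,140,300,230),6)
W=world(c)
col=c['color'].astype(int)
def pt(u,v): return np.round(W[v,u],3)
# world height stats
for n,(x0,y0,x1,y1) in dict(tray=(300,165,392,270),bowl=(415,152,515,250),org=(180,140,300,230),jug=(283,112,330,158)).items():
    P=W[y0:y1,x0:x1].reshape(-1,3); P=P[~np.isnan(P[:,0])]
    print(n,np.round(np.percentile(P[:,2],[1,10,50,90,99]),3))
# tray by color
hsv=cv2.cvtColor(c['color'],cv2.COLOR_RGB2HSV)
def rect(mask,name):
    P=W[mask]; P=P[~np.isnan(P[:,0])]
    r=cv2.minAreaRect((P[:,:2]*1000).astype(np.float32)); print(name,len(P),r,np.median(P[:,2])); return P
m=np.zeros((400,640),bool); m[165:270,298:395]=1
rect(m&(hsv[...,0]>60)&(hsv[...,0]<105)&(hsv[...,1]>30),'tray')
# bowl rim: high points
m=np.zeros((400,640),bool); m[150:252,412:518]=1
P=W[m&(W[...,2]>.075)&(W[...,2]<.1)]; 
A=np.c_[2*P[:,:2],np.ones(len(P))]; s=np.linalg.lstsq(A,(P[:,:2]**2).sum(1),rcond=None)[0]
print('bowl',s[:2],np.sqrt(s[2]+s[0]**2+s[1]**2),len(P),P[:,2].max())
# organiser grips: high
m=np.zeros((400,640),bool); m[140:230,180:300]=1
mk=(m&(W[...,2]>.09)).astype(np.uint8); n,l,st,ce=cv2.connectedComponentsWithStats(mk)
for i in range(1,n):
    if st[i,4]>5: P=W[l==i]; print('grip',st[i],np.round(P.mean(0),4),np.round(P.min(0),3),np.round(P.max(0),3))
rect(m&(W[...,2]>.045)&(W[...,2]<.09),'bins')
# spoon
m=np.zeros((400,640),bool); m[118:160,335:430]=1
mk=m&(W[...,2]>.006)&(W[...,2]<.03); P=rect(mk,'spoon')
print('spoon ext',P[P[:,1].argmax()],P[P[:,1].argmin()], np.percentile(P[:,2],[5,50,95]))
m=np.zeros((400,640),bool); m[110:160,280:335]=1
P=W[m&(W[...,2]>.1)]; print('jug top',P.mean(0),P.min(0),P.max(0))
P=W[m&(W[...,2]>.02)]; print('jug',P.min(0),P.max(0))
```

```text
tray [-0.004 -0.002  0.002  0.006  0.015]
bowl [-0.005 -0.002  0.009  0.08   0.089]
org [-0.005 -0.002  0.002  0.064  0.109]
jug [-0.005 -0.002  0.004  0.117  0.126]
tray 4856 ((436.8180236816406, -67.28495788574219), (186.6293182373047, 236.49368286132812), 78.28277587890625) 0.0037419465339159495
bowl [ 0.47292271 -0.37351924] 0.1160452858481542 1211 0.09215357218178606
grip [248 150  16   8  81] [0.5842 0.1805 0.1055] [0.576 0.162 0.091] [0.594 0.201 0.114]
grip [219 158  16   9  82] [0.5597 0.2571 0.1057] [0.551 0.239 0.091] [0.569 0.276 0.113]
grip [189 167  16   8  86] [0.5348 0.3348 0.1056] [0.527 0.317 0.09 ] [0.545 0.355 0.114]
bins 2171 ((517.93017578125, 203.84324645996094), (153.19039916992188, 331.5346984863281), 19.74535369873047) 0.06008207534467368
spoon 551 ((676.3951416015625, -168.60556030273438), (244.3791046142578, 98.0143814086914), 87.80740356445312) 0.01119839796005845
spoon ext [ 0.69625355 -0.04708676  0.00961571] [ 0.63777064 -0.28940579  0.00850863] [0.00735386 0.0111984  0.01557997]
jug top [0.65189743 0.03948963 0.11627086] [ 0.61198203 -0.00993626  0.10019422] [0.68111886 0.1056013  0.12916358]
jug [ 0.60081472 -0.00993626  0.02043121] [0.74168401 0.1294146  0.12916358]
```

View pics/crop1.png

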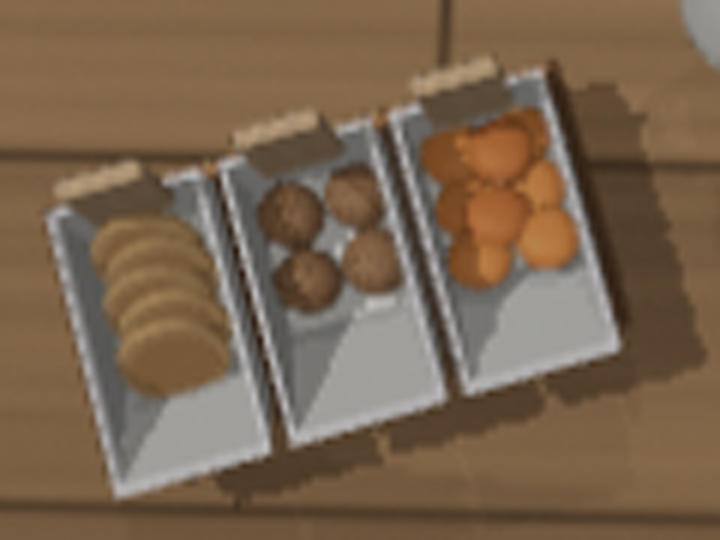

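The crop confirms it: the middle bin (310,280 in the crop) holds four brown nuts with seams, with biscuits on its left and apricots on its right. The moves offer no tilt of their own. Before relying on the bin pivoting in the grip, I'll test in free air what the arm does at the edge of its reach.

Request:
{"name": "servo_tool", "arguments": {
  "commands": [
    [[0,0,-62],0,60],
    [[0,0,-62],0,60],
    [[0,0,-62],0,60],
    [[0,0,-62],0,60],
    [[0,0,-62],0,60],
    [[0,0,-62],0,60],
    [[0,0,-62],0,60],
    [[0,0,-62],0,60],
    [[0,0,-62],0,60],
    [[0,0,-62],0,60],
    [[0,0,-62],0,60]
  ]
}}

```text
time_s: 1.48
eef_pos: [0.1746, 0.4747, 0.7868]
eef_rot: [0.005, 0.175, 0.984, 0.029]
wrist_force: [-0.1, -0.7, 0.2]
opening: 0.703
grasp_force: 0.0
```

Request:
{"name": "servo_tool", "arguments": {
  "commands": [
    [[0,0,-62],0,60],
    [[0,0,-62],0,60],
    [[0,0,-62],0,60],
    [[0,0,-62],0,60]
  ]
}}

```text
time_s: 1.98
eef_pos: [0.1381, 0.3762, 0.857]
eef_rot: [0.013, 0.174, 0.982, 0.073]
wrist_force: [0.4, -0.3, 0.8]
opening: 0.705
grasp_force: 0.0
```

Request:
{"name": "servo_tool", "arguments": {
  "commands": [
    [[0,0,62],0,60],
    [[0,0,62],0,60],
    [[0,0,62],0,60]
  ]
}}

```text
time_s: 2.35
eef_pos: [0.1474, 0.4014, 0.6892]
eef_rot: [0.013, 0.175, 0.982, 0.073]
wrist_force: [-0.0, 0.1, 0.5]
opening: 0.708
grasp_force: 0.0
```

Pushing against the reach limit tilts the tool, and the tilt persists. So tilting is possible. I'll get the arm's geometry to see where it is usable.

Run:
```python
from h import *
o=ctrl.get_obs(); print(np.round(o['q'],4),np.round(o['eef_pos'],4),np.round(o['eef_rot'],4)); np.save('s1.npy',np.r_[o['q'],o['eef_pos'],o['eef_rot']])
```

```text
[ 0.9017 -0.1911  1.0404  0.0557  2.1508 -0.2831] [0.1474 0.4014 0.6892] [0.0127 0.1747 0.9818 0.073 ]
```

Request:
{"name": "servo_tool", "arguments": {
  "commands": [
    [[0,0,60],0.15,60],
    [[0,0,60],0.15,60],
    [[0,-60,60],0.15,60],
    [[0,-60,60],0.15,60]
  ]
}}

```text
time_s: 2.85
eef_pos: [0.0992, 0.3645, 0.4706]
eef_rot: [-0.01, 0.46, 0.885, 0.072]
wrist_force: [-0.3, 0.2, 0.4]
opening: 0.705
grasp_force: 0.0
```

Run:
```python
from h import *
o=ctrl.get_obs(); print(np.round(o['q'],4),np.round(o['eef_pos'],4),np.round(o['eef_rot'],4)); np.save('s2.npy',np.r_[o['q'],o['eef_pos'],o['eef_rot']])
s0=np.r_[1.013,.181,1.607,0,1.354,-.206,.198,.539,.216]
S=[s0,np.load('s1.npy'),np.load('s2.npy')]
A=[];b=[]
for s in S:
    a,e,w=s[1],s[1]+s[2],s[1]+s[2]+s[4]; r=np.hypot(s[6],s[7])
    print('pitch',w,'r,z',r,s[8])
    # unknown h,L1,ox(elbow offset),L2,Lt
    A+= [[0,np.sin(a),np.sin(e),np.sin(w)],[1,np.cos(a),np.cos(e),np.cos(w)]]; b+=[r,s[8]]
x,res,_,sv=np.linalg.lstsq(np.array(A),np.array(b),rcond=None); print('h L1 L2 Lt',x,res,sv)
```

```text
[ 0.9509 -0.4849  1.6987  0.0406  1.7875  0.3496] [0.0992 0.3645 0.4706] [-0.0098  0.4596  0.8851  0.0721]
pitch 3.1420000000000003 r,z 0.5742168579900803 0.216
pitch 3.0000763719694663 r,z 0.42760238217053465 0.6892484265634133
pitch 3.0012853347643316 r,z 0.37771390959043344 0.47059504293549526
h L1 L2 Lt [0.82799457 0.49105179 0.50599854 0.97636556] [0.00031787] [2.99911727 1.69647052 0.35275531 0.05335778]
```

```bash
cat > kin.py <<'E'
import numpy as np
from scipy.spatial.transform import Rotation as Ro
from scipy.optimize import least_squares
def fk(q,p):
    h,a1,d,L1,e,L2,Lt=p
    R=Ro.from_euler('z',q[0]); 
    x=np.array([0,0,h])+R.apply([a1,d,0])
    R=R*Ro.from_euler('y',q[1]); x=x+R.apply([0,0,L1])
    R=R*Ro.from_euler('y',q[2]); x=x+R.apply([e,0,L2])
    R=R*Ro.from_euler('z',q[3])*Ro.from_euler('y',q[4])
    x=x+R.apply([0,0,Lt]); return x,R*Ro.from_euler('z',q[5])
E
python3 - <<'E'
from kin import *
qn=lambda w:Ro.from_quat([w[1],w[2],w[3],w[0]])
s0=np.r_[1.013,.1815,1.6075,0,1.354,-.206,.198,.5395,.216,0,.175,.985,0]
S=[s0,np.load('s1.npy'),np.load('s2.npy')]
p0=np.array([.3,0,.118,.4,0,.4,.2])
f=lambda p:np.concatenate([np.concatenate([fk(s[:6],p)[0]-s[6:9] for s in S]),1e-3*(p-p0)])
r=least_squares(f,p0); print(np.round(r.x,3),np.round(r.fun[:9],4))
for s in S:
    M=qn(s[9:]).inv()*fk(s[:6],r.x)[1]; print(np.round(M.as_rotvec(),3))
E
```

```text
[ 0.317 -0.     0.118  0.439  0.085  0.514  0.339] [-0.  0. -0. -0.  0. -0.  0. -0.  0.]
[ 1.000e-03  1.000e-03 -1.571e+00]
[ 0.     0.    -1.571]
[-0.    -0.    -1.571]
```

```bash
cat >> kin.py <<'E'
P=np.array([0.317,0,0.118,0.439,0.085,0.514,0.339])
lo=np.array([-2.99,-.89,.3,-1.14,0,-3.12]);hi=np.array([2.99,2.07,2.58,4.28,2.63,3.12])
Z=Ro.from_rotvec([0,0,np.pi/2])
def FK(q): x,R=fk(q,P); return x,R*Z
def IK(x,R,q,w=.3,wj=0):
    q=np.clip(q,lo+1e-4,hi-1e-4)
    def f(v):
        a,b=FK(v); return np.r_[a-x,w*(b.inv()*R).as_rotvec(),wj*(v-q)]
    return least_squares(f,q,bounds=(lo,hi)).x
def row(q,d,turn,w):
    x,R=FK(q); return IK(x+R.apply(np.array(d)/1000),R*Ro.from_rotvec([0,0,turn]),q,w)
E
cat > f.py <<'E'
from kin import *
from multiprocessing import Pool
def run(w):
    q=np.array([1.013,.1815,1.6075,0,1.354,-.206]); out=[]
    for i in range(15):
        q=row(q,[0,0,-62],0,w)
        if i in(7,8,9,10,14): out.append((np.round(FK(q)[0],3),round(FK(q)[1].as_matrix()[1,2],3),np.round(q,2)))
    return w,out
for w in (.05,.1,.2,.4,1): 
    w,o=run(w); print(w); [print('  ',*a) for a in o]
E
python3 f.py
```

```text
0.05
   [0.198 0.54  0.712] -0.001 [ 1.01  0.36  0.38  0.    2.4  -0.21]
   [0.198 0.539 0.772] 0.164 [ 0.99  0.31  0.3   0.06  2.36 -0.19]
   [0.194 0.528 0.831] 0.332 [ 0.95  0.22  0.3   0.12  2.27 -0.17]
   [0.186 0.507 0.888] 0.466 [ 0.9   0.13  0.3   0.2   2.2  -0.17]
   [0.13  0.357 1.069] 0.712 [ 0.19 -0.25  0.3   0.79  2.11 -0.16]
0.1
   [0.198 0.54  0.712] -0.001 [ 1.01  0.36  0.38  0.    2.4  -0.21]
   [0.197 0.537 0.768] 0.145 [ 0.99  0.32  0.3   0.05  2.37 -0.19]
   [0.192 0.525 0.823] 0.3 [ 0.95  0.23  0.3   0.11  2.29 -0.18]
   [0.185 0.504 0.877] 0.429 [ 0.9   0.15  0.3   0.18  2.23 -0.17]
   [0.133 0.365 1.05 ] 0.734 [-0.19 -0.25  0.3   1.31  2.2  -0.1 ]
0.2
   [0.198 0.54  0.712] -0.001 [ 1.01  0.36  0.38  0.    2.4  -0.21]
   [0.194 0.53  0.758] 0.095 [ 1.    0.33  0.3   0.03  2.41 -0.2 ]
   [0.188 0.514 0.801] 0.209 [ 0.97  0.26  0.3   0.08  2.36 -0.19]
   [0.181 0.493 0.844] 0.314 [ 0.93  0.18  0.3   0.13  2.33 -0.18]
   [0.134 0.366 0.999] 0.644 [ 0.37 -0.14  0.3   0.75  2.27 -0.16]
0.4
   [0.198 0.54  0.712] -0.001 [ 1.01  0.36  0.38  0.    2.4  -0.21]
   [0.192 0.523 0.748] 0.037 [ 1.    0.35  0.3   0.01  2.45 -0.21]
   [0.183 0.501 0.776] 0.085 [ 0.98  0.3   0.3   0.03  2.46 -0.21]
   [0.175 0.477 0.803] 0.133 [ 0.96  0.24  0.3   0.06  2.46 -0.21]
   [0.136 0.371 0.897] 0.319 [ 0.78  0.02  0.3   0.24  2.49 -0.22]
1
   [0.198 0.54  0.712] -0.001 [ 1.01  0.36  0.38  0.    2.4  -0.21]
   [0.19  0.519 0.742] 0.006 [ 1.    0.36  0.3   0.    2.47 -0.21]
   [0.181 0.493 0.763] 0.015 [ 0.99  0.32  0.3   0.01  2.51 -0.22]
   [0.171 0.468 0.783] 0.023 [ 0.98  0.28  0.3   0.01  2.54 -0.23]
   [0.139 0.381 0.839] 0.06 [ 0.91  0.15  0.3   0.04  2.63 -0.28]
```

The servo model reproduces the arm's behaviour, so here is the plan. With the tool tilted by α towards the bin's front, I grip the beech grip from its sides. A half turn about the tool axis then tips the level bin lip-down by 2α, and the reverse turn stands it up again. Next I find where an inward tilt can be gained by pushing on a limit.

```bash
cat > g.py <<'E'
from kin import *
from f import run
E
sed -i 's/^for w in.*/if __name__=="__main__":\n  for w in (.5,.6,.7):/; s/^    w,o=run(w); print(w).*/    w,o=run(w); print(w); [print("  ",*a) for a in o[-2:]]/' f.py; sed -i 's/^  *w,o=/    w,o=/' f.py
timeout 200 python3 f.py
cat > g.py <<'E'
from kin import *
# push radially inward / down / up+in at azimuth az, tool-down start
az=np.deg2rad(17.75); u=np.array([np.cos(az),np.sin(az),0]); W=.6
def start(r,z):
    R=Ro.from_matrix(np.c_[np.r_[0,0,0]+np.cross(u,[0,0,-1]),u,[0,0,-1]])
    best=None
    for q0 in ([az-.2,.1,1.6,0,1.4,0],[az-.3,-.5,1.7,0,1.9,0],[az-.3,-.5,2.4,0,1.2,0]):
        q=IK(u*r+[0,0,z],R,np.array(q0),1); e=np.linalg.norm(FK(q)[0]-u*r-[0,0,z])
        if best is None or e<best[0]: best=(e,q)
    return best[1]
for r,z in((.35,.35),(.3,.15),(.4,.6),(.6,.3)):
  for name,dw in(('in',-u),('in+up',-u+[0,0,1.]),('in+down',-u-[0,0,.7]),('out',u),('out+up',u+[0,0,1.])):
    dw=dw/np.linalg.norm(dw); q=start(r,z); s=[]
    if z<.2 and 'down' in name: continue
    for i in range(24):
        x,R=FK(q); q=row(q,R.inv().apply(dw*62),0,W); x,R=FK(q); t=R.as_matrix()[:,2]
        if i%6==5: s.append(f"{np.hypot(x[0],x[1]):.2f},{x[2]:.2f},in{-t@u:.2f},s{t@[-u[1],u[0],0]:.2f}")
    print(r,z,name,s,np.round(q,2))
E
timeout 400 python3 g.py
```

```text
0.5
   [0.174 0.474 0.795] 0.09 [ 0.97  0.26  0.3   0.04  2.49 -0.22]
   [0.136 0.371 0.874] 0.217 [ 0.84  0.07  0.3   0.16  2.55 -0.24]
0.6
   [0.173 0.471 0.79 ] 0.064 [ 0.97  0.27  0.3   0.03  2.51 -0.22]
   [0.136 0.371 0.861] 0.154 [ 0.86  0.1   0.3   0.11  2.59 -0.26]
0.7
   [0.172 0.47  0.787] 0.048 [ 0.97  0.27  0.3   0.02  2.52 -0.23]
   [0.136 0.372 0.853] 0.114 [ 0.88  0.11  0.3   0.08  2.61 -0.27]
0.35 0.35 in ['0.15,0.38,in0.16,s0.00', '0.06,0.45,in0.38,s0.00', '0.02,0.54,in0.56,s0.00', '0.09,0.66,in0.67,s0.01'] [-0.8  -0.89  1.64 -1.14  2.42 -1.99]
0.35 0.35 in+up ['0.11,0.62,in0.02,s-0.00', '0.08,0.82,in0.24,s-0.04', '0.26,0.93,in0.38,s-0.01', '0.45,0.93,in0.52,s-0.05'] [-2.95  0.01  0.3   0.15  2.28 -3.12]
0.35 0.35 in+down ['0.16,0.12,in0.11,s0.00', '0.13,0.01,in0.33,s0.00', '0.05,-0.20,in0.48,s-0.02', '0.22,-0.41,in0.63,s-0.09'] [ 0.45  1.86  1.97 -1.13  0.    1.25]
0.35 0.35 out ['0.72,0.35,in-0.00,s-0.00', '0.94,0.29,in-0.15,s0.00', '1.05,0.22,in-0.39,s0.00', '1.14,0.17,in-0.61,s0.00'] [ 0.18  1.19  0.3   0.09  1.01 -0.15]
0.35 0.35 out+up ['0.61,0.61,in-0.00,s-0.
[... 1672 characters left out ...]
in0.66,s0.00'] [-0.28 -0.89  2.23 -0.54  2.36 -0.87]
0.6 0.3 in+up ['0.34,0.56,in0.00,s-0.00', '0.13,0.77,in0.00,s-0.07', '0.02,0.86,in0.02,s-0.37', '0.11,0.94,in0.01,s-0.58'] [-0.35 -0.51  0.34 -1.14  2.61 -1.85]
0.6 0.3 in+down ['0.30,0.09,in0.00,s-0.00', '0.15,-0.15,in0.15,s-0.00', '0.10,-0.25,in0.37,s0.01', '0.18,-0.46,in0.56,s-0.08'] [ 0.45  1.85  1.9  -1.13  0.    1.25]
0.6 0.3 out ['0.91,0.28,in-0.06,s0.00', '1.02,0.21,in-0.31,s0.00', '1.11,0.16,in-0.54,s0.00', '1.18,0.13,in-0.72,s0.00'] [ 0.18  1.26  0.3   0.13  0.79 -0.18]
0.6 0.3 out+up ['0.80,0.52,in-0.07,s-0.00', '0.83,0.60,in-0.31,s0.00', '0.88,0.67,in-0.54,s0.00', '0.93,0.74,in-0.74,s0.00'] [ 0.14  0.55  0.3   0.13  1.46 -0.13]
```

Run:
```python
from h import *
for n in('top','scene'):
    c=dict(np.load(n+'0.npz')); W=world(c)
    for g in([.584,.18],[.56,.257],[.535,.335]):
        d=np.linalg.norm(W[...,:2]-g,axis=-1)
        m=(d<.035)&(W[...,2]>.095); P=W[m]
        m2=(d<.035)&(W[...,2]>.106); Q=W[m2]
        print(n,g,'top z',np.round(np.percentile(P[:,2],[50,80,95]),4),'n',len(P),len(Q),'mean',np.round(Q.mean(0),4) if len(Q) else '', 'rect',cv2.minAreaRect((P[:,:2]*1000).astype(np.float32)))
    # table height nearby
    m=(np.linalg.norm(W[...,:2]-[.437,-.067],axis=-1)<.06); print(n,'tray floor',np.nanmedian(W[m][:,2]))
    m=(abs(W[...,0]-.66)<.08)&(abs(W[...,1]+.17)<.13)&(W[...,2]>.0055)&(W[...,2]<.025); P=W[m]
    hs=cv2.cvtColor(c['color'],cv2.COLOR_RGB2HSV)[m]; k=(P[:,2]>.007); P=P[k]
    L=cv2.fitLine((P[:,:2]).astype(np.float32),cv2.DIST_HUBER,0,.01,.01).ravel()
    t=(P[:,:2]-L[2:])@L[:2]; r=abs((P[:,:2]-L[2:])@[-L[1],L[0]]); ok=r<.03; a,b=t[ok].min(),t[ok].max()
    print(n,'spoon',len(P),L,'ends',L[2:]+a*L[:2],L[2:]+b*L[:2],b-a,'zmed',np.median(P[ok][:,2]))
    # back scenery
    if n=='scene':
        print('behind', [np.round(W[v,u],2) for u,v in((150,75),(310,50),(60,120),(200,130),(30,330),(480,95))])
    m=(np.linalg.norm(W[...,:2]-[.473,-.3735],axis=-1)<.14)&(W[...,2]>.08)&(W[...,2]<.1);P=W[m]
    A=np.c_[2*P[:,:2],np.ones(len(P))]; s=np.linalg.lstsq(A,(P[:,:2]**2).sum(1),rcond=None)[0]; print('bowl',s[:2],np.sqrt(s[2]+s[0]**2+s[1]**2),len(P))
```

```text
top [0.584, 0.18] top z [0.1079 0.1103 0.1121] n 71 50 mean [0.5855 0.1807 0.1094] rect ((585.1847534179688, 181.25132751464844), (10.406949996948242, 39.583126068115234), 19.143712997436523)
top [0.56, 0.257] top z [0.1084 0.1102 0.112 ] n 72 54 mean [0.5609 0.2577 0.1092] rect ((560.9103393554688, 257.9208679199219), (10.154388427734375, 39.01219940185547), 17.82855224609375)
top [0.535, 0.335] top z [0.1086 0.1102 0.1114] n 80 56 mean [0.5355 0.3364 0.1094] rect ((535.591064453125, 335.69598388671875), (10.789674758911133, 38.71366882324219), 16.32386589050293)
top tray floor 0.0036712123269562642
top spoon 536 [ 0.2295807   0.9732896   0.65517235 -0.215198  ] ends [ 0.63767353 -0.28938289] [ 0.69490183 -0.04676792] 0.2492731501107417 zmed 0.011264677020931821
bowl [ 0.473119   -0.37383544] 0.1167295028880434 999
scene [0.584, 0.18] top z [0.1061 0.109  0.1097] n 90 46 mean [0.5914 0.1798 0.1086] rect ((591.0640258789062, 180.06069946289062), (10.932405471801758, 41.045440673828125), 16.35631561279297)
scene [0.56, 0.257] top z [0.1054 0.1088 0.1102] n 78 37 mean [0.5669 0.2554 0.1086] rect ((565.95263671875, 257.54376220703125), (11.046157836914062, 43.727081298828125), 20.03465461730957)
scene [0.535, 0.335] top z [0.1061 0.1093 0.1104] n 70 35 mean [0.5429 0.3331 0.1088] rect ((542.5037841796875, 334.4584655761719), (9.863877296447754, 38.933441162109375), 16.191858291625977)
scene tray floor 0.003453856426739639
scene spoon 1069 [ 0.23100072  0.97295356  0.66400695 -0.21124749] ends [ 0.64444465 -0.29364206] [ 0.70269398 -0.04830132] 0.2521607964606308 zmed 0.01143561375834648
behind [array([-0.85, -0.22,  0.1 ]), array([-0.69,  0.56,  0.15]), array([-0.63, -0.61,  0.03]), array([-0.44, -0.11, -0.05]), array([ 0.49, -0.63,  0.  ]), array([0.31, 0.69, 0.18])]
bowl [ 0.4770073 -0.3766315] 0.11700774847131522 1529
```

```bash
cat >> kin.py <<'E'
W=.62
def now():
    from bench import ctrl
    return np.array(ctrl.get_obs()['q'])
def sim(q,rows,show=1,k=1):
    for i,(d,tr,*_) in enumerate(rows):
        q=row(q,d,tr,W)
        if show and (i+1)%k==0: rep(q,i+1)
    return q
def rep(q,i=''):
    x,R=FK(q); M=R.as_matrix(); t=M[:,2]; y=M[:,1]
    print(i,'pos',np.round(x,3),'tilt %.3f az %.1f'%(np.arctan2(np.hypot(t[0],t[1]),-t[2]),np.degrees(np.arctan2(t[1],t[0]))),'y az %.1f el %.1f'%(np.degrees(np.arctan2(y[1],y[0])),np.degrees(np.arcsin(y[2]))),'q',np.round(q,2))
def tool(q,dw): return np.round(FK(q)[1].inv().apply(np.array(dw)*1000),1)
E
python3 - <<'E'
from kin import *
q=now(); rep(q)
a=np.deg2rad(70); u=np.array([np.cos(a),np.sin(a),0])
print('down .33:',tool(q,-.06*u+[0,0,-.29]), 'in62',tool(q,-.062*u))
for z in(.18,.3):
    x=u*.3+[0,0,z]; d=tool(q,x-FK(q)[0]); print(z,d)
    q1=sim(q,[[d/5,0]]*5,0); rep(q1); print(tool(q1,-.062*u))
    sim(q1,[[tool(q1,-.062*u),0]]*6)
E
```

```text
pos [0.099 0.364 0.47 ] tilt 0.146 az 70.3 y az 34.8 el 6.8 q [ 0.95 -0.48  1.7   0.04  1.79  0.35]
down .33: [-58.2 -83.1 278.2] in62 [-35.1 -50.3  -9. ]
0.18 [-93.6 -78.  275.8]
 pos [0.103 0.282 0.18 ] tilt 0.146 az 70.3 y az 34.8 el 6.8 q [ 0.73 -0.69  2.37  0.07  1.34  0.11]
[-35.1 -50.3  -9. ]
1 pos [0.087 0.239 0.178] tilt 0.131 az 70.4 y az 34.9 el 6.1 q [ 0.62 -0.89  2.45  0.07  1.47  0.01]
2 pos [0.082 0.226 0.172] tilt 0.090 az 70.6 y az 35.0 el 4.2 q [ 0.62 -0.89  2.46  0.05  1.5   0.01]
3 pos [0.078 0.212 0.169] tilt 0.049 az 71.4 y az 35.1 el 2.2 q [ 0.62 -0.89  2.46  0.03  1.53  0.01]
4 pos [0.073 0.199 0.169] tilt 0.007 az 81.9 y az 35.1 el 0.3 q [ 0.62 -0.89  2.46  0.    1.57  0.  ]
5 pos [0.069 0.185 0.171] tilt 0.035 az -112.9 y az 35.1 el -1.7 q [ 0.62 -0.89  2.46 -0.02  1.6   0.  ]
6 pos [0.065 0.172 0.176] tilt 0.077 az -111.7 y az 35.0 el -3.7 q [ 0.61 -0.89  2.45 -0.04  1.65 -0.  ]
0.3 [-83.6 -63.8 157.1]
 pos [0.103 0.282 0.3  ] tilt 0.146 az 70.3 y az 34.8 el 6.8 q [ 0.73 -0.75  2.16  0.07  1.6   0.12]
[-35.1 -50.3  -9. ]
1 pos [0.088 0.242 0.301] tilt 0.129 az 70.4 y az 34.9 el 6.0 q [ 0.63 -0.89  2.21  0.07  1.71  0.04]
2 pos [0.083 0.228 0.306] tilt 0.087 az 70.7 y az 35.0 el 4.0 q [ 0.63 -0.89  2.2   0.05  1.76  0.03]
3 pos [0.078 0.214 0.314] tilt 0.045 az 71.5 y az 35.1 el 2.1 q [ 0.63 -0.89  2.18  0.03  1.81  0.02]
4 pos [0.073 0.199 0.326] tilt 0.004 az 88.2 y az 35.1 el 0.2 q [ 0.62 -0.89  2.16  0.    1.87  0.01]
5 pos [0.068 0.185 0.341] tilt 0.036 az -112.7 y az 35.1 el -1.7 q [ 0.61 -0.89  2.13 -0.02  1.93 -0.01]
6 pos [0.063 0.169 0.36 ] tilt 0.075 az -111.6 y az 35.0 el -3.6 q [ 0.6  -0.89  2.09 -0.05  2.   -0.03]
```

Request:
{"name": "servo_tool", "arguments": {
  "commands": [
    [[-17,-13,31],0,45],
    [[-17,-13,31],0,45],
    [[-17,-13,31],0,45],
    [[-17,-13,31],0,45],
    [[-17,-13,31],0,45],
    [[-35,-50,-9],0,45],
    [[-35,-50,-9],0,45],
    [[-35,-50,-9],0,45],
    [[-35,-50,-9],0,45]
  ]
}}

```text
time_s: 3.98
eef_pos: [0.081, 0.1969, 0.3316]
eef_rot: [-0.003, 0.458, 0.889, 0.004]
wrist_force: [-0.2, -0.9, 0.7]
opening: 0.528
grasp_force: 0.0
```

Run:
```python
from kin import *
from h import ctrl
q=now(); rep(q); o=ctrl.get_obs(); print(o['eef_pos'],o['eef_rot'],o['time_s'])
print(tool(q,np.array([.5635,.257,.20])-FK(q)[0]))
# tilt outward simulation at az -103.4 from mid poses, tool y az 76.6 desired-> start vertical
a=np.deg2rad(-103.4); u=np.array([np.cos(a),np.sin(a),0])
for r,z in((.6,.35),(.5,.5)):
  x=u*r+[0,0,z]; R=Ro.from_matrix(np.c_[np.cross([-u[1],u[0],0],[0,0,-1]),[-u[1],u[0],0],[0,0,-1]])
  q1=IK(x,R,np.array([a-.2,.1,1.6,0,1.4,0]),1); rep(q1)
  for dw in (u,u+[0,0,1],u+[0,0,.5]):
    q2=q1; dw=dw/np.linalg.norm(dw)
    for i in range(26):
        q2=row(q2,tool(q2,.062*dw),0,W)
        if i%5==4: rep(q2,i+1)
    print()
```

```text
pos [0.08  0.196 0.331] tilt 0.010 az 104.2 y az 35.5 el 0.2 q [ 0.58 -0.89  2.15  0.01  1.88 -0.04]
[0.08095249 0.19688932 0.33164326] [-0.00318373  0.45818935  0.8888416   0.00360458] 3.975
[-232.4  428.7  130.2]
 pos [-0.139 -0.584  0.35 ] tilt 0.000 az -104.6 y az -13.4 el -0.0 q [-2.    0.16  1.36  0.    1.62 -1.77]
5 pos [-0.204 -0.856  0.338] tilt 0.027 az -103.4 y az -13.4 el -0.0 q [-1.94  0.92  0.3   0.    1.89 -1.71]
10 pos [-0.226 -0.949  0.263] tilt 0.223 az -103.4 y az -13.4 el -0.0 q [-1.94  1.02  0.3   0.03  1.6  -1.7 ]
15 pos [-0.246 -1.032  0.207] tilt 0.426 az -103.4 y az -13.4 el 0.0 q [-1.93  1.1   0.3   0.05  1.31 -1.7 ]
20 pos [-0.262 -1.101  0.167] tilt 0.624 az -103.4 y az -13.4 el 0.0 q [-1.93  1.18  0.3   0.09  1.04 -1.72]
25 pos [-0.274 -1.152  0.144] tilt 0.805 az -103.4 y az -13.4 el 0.0 q [-1.93  1.25  0.3   0.13  0.79 -1.75]

5 pos [-0.179 -0.752  0.536] tilt 0.041 az -103.4 y az -13.4 el -0.0 q [-1.96  0.68  0.3   0.01  2.12 -1.72]
10 pos [-0.185 -0.775  0.597] tilt 0.234 az -103.4 y az -13.4 el -0.0 q [-1.97  0.61  0.3   0.04  2.   -1.71]
15 pos [-0.
[... 1910 characters left out ...]
el 0.0 q [-2.    0.46  0.3   0.11  1.76 -1.7 ]
25 pos [-0.204 -0.856  0.793] tilt 0.839 az -103.4 y az -13.4 el 0.0 q [-1.99  0.47  0.3   0.14  1.54 -1.7 ]

5 pos [-0.169 -0.708  0.595] tilt 0.046 az -103.4 y az -13.4 el 0.0 q [-1.97  0.6   0.3   0.01  2.2  -1.73]
10 pos [-0.189 -0.791  0.576] tilt 0.233 az -103.4 y az -13.4 el 0.0 q [-1.97  0.64  0.3   0.04  1.97 -1.71]
15 pos [-0.209 -0.876  0.569] tilt 0.435 az -103.4 y az -13.4 el 0.0 q [-1.96  0.68  0.3   0.07  1.73 -1.7 ]
20 pos [-0.228 -0.957  0.572] tilt 0.642 az -103.4 y az -13.4 el 0.0 q [-1.96  0.72  0.3   0.09  1.49 -1.7 ]
25 pos [-0.245 -1.03   0.582] tilt 0.849 az -103.4 y az -13.4 el 0.0 q [-1.95  0.77  0.3   0.12  1.23 -1.71]
```

Request:
{"name": "servo_tool", "arguments": {
  "commands": [
    [[-26,47.6,10],0,45],
    [[-26,47.6,10],0,45],
    [[-26,47.6,10],0,45],
    [[-26,47.6,10],0,45],
    [[-26,47.6,10],0,45],
    [[-26,47.6,10],0,45],
    [[-26,47.6,10],0,45],
    [[-25,47.8,10],0,45],
    [[-25,47.8,10],0,45],
    [[0,0,20],0.155,45],
    [[0,0,20],0.155,45],
    [[0,0,0],0,45]
  ]
}}

```text
time_s: 5.48
eef_pos: [0.5635, 0.2584, 0.1993]
eef_rot: [-0.005, 0.589, 0.808, 0.002]
wrist_force: [0.4, 0.2, 0.6]
opening: 0.529
grasp_force: 0.0
```

Run:
```python
from kin import *
from h import *
q=now(); rep(q)
c=cam('wrist'); save(c,'pics/wrist1.png'); W_=world(c); o=ctrl.get_obs(); print(o['eef_pos'],o['time_s'])
for g in([.5635,.257],):
    d=np.linalg.norm(W_[...,:2]-g,axis=-1); m=(d<.04)&(W_[...,2]>.095)&(W_[...,2]<.13); P=W_[m]
    print(len(P),P.mean(0),np.percentile(P[:,2],[50,90]),cv2.minAreaRect((P[:,:2]*1000).astype(np.float32)))
```

```text
pos [0.563 0.259 0.199] tilt 0.012 az 121.9 y az 17.8 el -0.2 q [ 0.23  0.29  1.5   0.01  1.35 -0.08]
[0.56431652 0.25866121 0.20107768] 5.525
537 [0.56262534 0.26090812 0.10931987] [0.10985803 0.11091891] ((563.3551635742188, 259.1985168457031), (9.506278991699219, 39.666683197021484), 17.78213119506836)
```

View pics/wrist1.png

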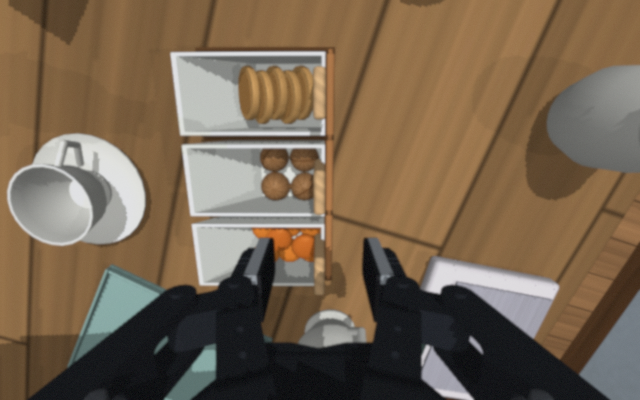

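The wrist view shows the three bins, with the walnuts in the middle one (290,172) and its grip at (320,185). All three views agree on the grip at (0.5635, 0.259), top at 0.110 m. The open fingers line up with it, so I descend and grip.

Request:
{"name": "servo_tool", "arguments": {
  "commands": [
    [[0,0,40],0,42],
    [[0,0,40],0,42],
    [[0,0,20],0,42],
    [[0,0,10],0,42],
    [[0,0,0],0,42],
    [[0,0,0],0,0],
    [[0,0,0],0,0],
    [[0,0,0],0,0],
    [[0,0,0],0,0]
  ]
}}

```text
time_s: 6.65
eef_pos: [0.5659, 0.2603, 0.0936]
eef_rot: [-0.003, 0.59, 0.808, 0.005]
wrist_force: [-1.2, -0.3, 5.5]
opening: 0.072
grasp_force: 58.9
```

Request:
{"name": "servo_tool", "arguments": {
  "commands": [
    [[0,0,-10],0,0],
    [[0,0,-15],0,0],
    [[0,0,-20],0,0],
    [[0,0,-30],0,0],
    [[0,0,-30],0,0],
    [[0,0,-20],0,0],
    [[0,0,-10],0,0],
    [[0,0,0],0,0]
  ]
}}

```text
time_s: 7.65
eef_pos: [0.5652, 0.2586, 0.2275]
eef_rot: [-0.003, 0.59, 0.807, 0.004]
wrist_force: [-0.5, -0.5, -2.5]
opening: 0.073
grasp_force: 58.8
```

Run:
```python
from kin import *
from h import *
q=now(); rep(q); c=cam('scene'); W_=world(c); save(c,'pics/scene1.png',(330,60,490,230),3)
# plan: bin yaw bin-x az 17.8 -> 76.6 (lip az -103.4)
b=np.deg2rad(76.6); bx=np.array([np.cos(b),np.sin(b)]); tr=np.array([.439,-.067])
g=tr+.063*bx; print('grip target',g, 'tool vec',tool(q,np.r_[g,.2]-FK(q)[0]))
```

```text
pos [0.565 0.259 0.227] tilt 0.011 az 91.0 y az 17.7 el 0.2 q [ 0.23  0.27  1.48  0.01  1.39 -0.08]
grip target [ 0.45360012 -0.00571512] tool vec [-218.4 -186.7   24.2]
```

View pics/scene1.png

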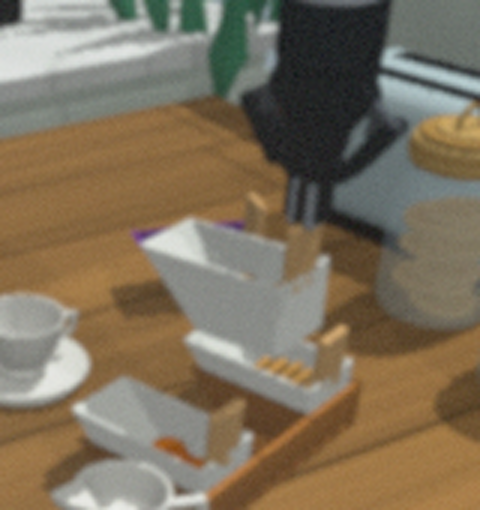

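The bin hangs level in the grip at (250,290) in the crop, and the organiser and the other two bins stand in place. I carry it to the tray with its lip facing the robot's right, to regrip there with a tilted tool.

Request:
{"name": "servo_tool", "arguments": {
  "commands": [
    [[-15,-12,0],0,0],
    [[-25,-22,0],0,0],
    [[-32,-27,0],0,0],
    [[-32,-27,0],0,0],
    [[-32,-27,0],0,0],
    [[-32,-27,0],0,0],
    [[-25,-22,0],0,0],
    [[-25.4,-22.7,0],0,0],
    [[0,0,0],-0.126,0],
    [[0,0,0],-0.15,0],
    [[0,0,0],-0.15,0],
    [[0,0,0],-0.15,0],
    [[0,0,0],-0.15,0],
    [[0,0,0],-0.15,0],
    [[0,0,0],-0.15,0],
    [[0,0,30],0,0],
    [[0,0,30],0,0],
    [[0,0,20],0,0],
    [[0,0,0],0,0]
  ]
}}

```text
time_s: 10.07
eef_pos: [0.4508, -0.0052, 0.1419]
eef_rot: [-0.004, 0.118, 0.993, 0.006]
wrist_force: [-1.2, -0.2, -1.8]
opening: 0.07
grasp_force: 58.9
```

Run:
```python
from kin import *
q=now(); rep(q); print(tool(q,np.r_[.4536,-.0057,.0925]-FK(q)[0]))
```

```text
pos [ 0.451 -0.005  0.142] tilt 0.014 az 117.7 y az 76.5 el 0.6 q [-0.28 -0.01  1.98  0.01  1.19 -1.62]
[-3.6 -0.6 49.1]
```

Request:
{"name": "servo_tool", "arguments": {
  "commands": [
    [[-3,0,15],0,0],
    [[0,0,20],0,0],
    [[0,0,9],0,0],
    [[0,0,3],0,0],
    [[0,0,2],0,0],
    [[0,0,0],0,0]
  ]
}}

```text
time_s: 10.82
eef_pos: [0.4568, -0.0056, 0.0956]
eef_rot: [-0.001, 0.118, 0.993, 0.005]
wrist_force: [-0.3, 0.4, -2.7]
opening: 0.069
grasp_force: 59.0
```

Request:
{"name": "servo_tool", "arguments": {
  "commands": [
    [[0,0,0],0,18],
    [[0,0,0],0,30],
    [[0,0,0],0,30],
    [[0,0,-20],0,40],
    [[0,0,-50],0,60],
    [[0,0,-60],0,60],
    [[0,0,-60],0,60],
    [[0,0,-60],0,60],
    [[0,0,-60],0,60]
  ]
}}

```text
time_s: 11.95
eef_pos: [0.4564, -0.0089, 0.4075]
eef_rot: [-0.001, 0.118, 0.993, 0.005]
wrist_force: [1.8, 0.7, -1.0]
opening: 0.7
grasp_force: 0.0
```

```bash
cat > m.py <<'E'
from kin import *
from h import *
def gripm(n='top',z0=.092):
    c=cam(n); W_=world(c)
    d=np.linalg.norm(W_[...,:2]-[.452,-.006],axis=-1); m=(d<.04)&(W_[...,2]>z0)&(W_[...,2]<.125); P=W_[m]
    print(n,len(P),P.mean(0),np.percentile(P[:,2],[50,90]) ,cv2.minAreaRect((P[:,:2]*1000).astype(np.float32)))
    return c
E
python3 - <<'E'
from m import *
q=now(); rep(q); c=gripm(); save(c,'pics/top1.png',(280,130,480,260),4); gripm('scene')
E
```

```text
pos [ 0.456 -0.008  0.407] tilt 0.011 az 90.9 y az 76.5 el 0.6 q [-0.29 -0.18  1.6   0.01  1.73 -1.62]
top 58 [ 0.45607414 -0.00164759  0.10672203] [0.10703886 0.10938677] ((456.7391357421875, -1.7377042770385742), (9.450098037719727, 39.2782096862793), 77.2055435180664)
scene 62 [ 0.46546716 -0.00403377  0.10361   ] [0.10583101 0.10806976] ((462.1900634765625, -2.3261680603027344), (9.374014854431152, 42.16691589355469), 77.77803802490234)
```

View pics/top1.png

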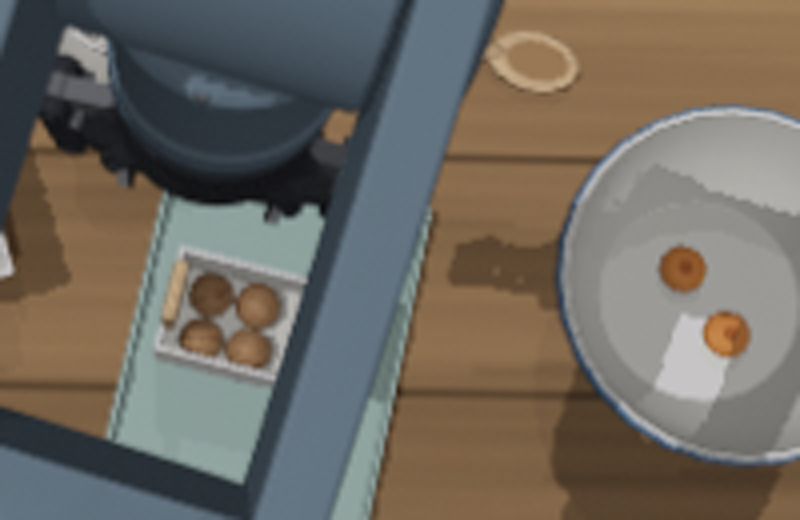

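The bin stands upright in the tray with all four nuts, at about (230,315) in the crop. Now I plan the drive to the robot's right and the outward tilt.

```bash
cat >> kin.py <<'E'
def path(q,pts,turn=0,step=.058,nt=None,jaw=60):
    """world waypoints -> rows; turn spread over the first nt rows"""
    rows=[]; x=FK(q)[0]; segs=[]
    for p in pts:
        p=np.array(p); n=max(1,int(np.ceil(np.linalg.norm(p-x)/step))); segs+=[x+(p-x)*(i+1)/n for i in range(n)]; x=p
    nt=nt or len(segs)
    for i,p in enumerate(segs):
        d=np.round(tool(q,p-FK(q)[0])).tolist(); t=round(turn/nt,3) if i<nt else 0
        rows.append([d,t,jaw]); q=row(q,d,t,W)
    return rows,q
E
python3 - <<'E'
from kin import *
q=now()
rows,q=path(q,[[.36,-.33,.45],[.12,-.52,.48],[-.1,-.49,.5]],1.57); print(rows); rep(q)
a=np.deg2rad(-103.4); u=np.array([np.cos(a),np.sin(a),.5]); u/=np.linalg.norm(u)
r2=[]
for i in range(20):
    d=np.round(tool(q,.062*u)).tolist(); r2.append([d,0,60]); q=row(q,d,0,W)
    if i%5==4: rep(q,i+1)
print(r2)
E
```

```text
[[[3.0, -56.0, -7.0], 0.098, 60], [[-2.0, -56.0, -7.0], 0.098, 60], [[-7.0, -55.0, -6.0], 0.098, 60], [[-13.0, -54.0, -7.0], 0.098, 60], [[-18.0, -53.0, -7.0], 0.098, 60], [[-24.0, -51.0, -7.0], 0.098, 60], [[4.0, -51.0, -6.0], 0.098, 60], [[-1.0, -51.0, -5.0], 0.098, 60], [[-6.0, -50.0, -6.0], 0.098, 60], [[-11.0, -50.0, -6.0], 0.098, 60], [[-15.0, -49.0, -5.0], 0.098, 60], [[-21.0, -46.0, -6.0], 0.098, 60], [[16.0, -53.0, -6.0], 0.098, 60], [[11.0, -55.0, -5.0], 0.098, 60], [[6.0, -55.0, -6.0], 0.098, 60], [[-0.0, -55.0, -5.0], 0.098, 60]]
 pos [-0.1  -0.49  0.5 ] tilt 0.014 az 32.2 y az -13.3 el 0.5 q [-2.01 -0.06  1.3   0.01  1.91 -1.78]
5 pos [-0.154 -0.709  0.593] tilt 0.038 az -87.1 y az -13.3 el 0.6 q [-1.96  0.6   0.3   0.02  2.21 -1.71]
10 pos [-0.177 -0.791  0.575] tilt 0.224 az -99.8 y az -13.3 el 0.8 q [-1.96  0.64  0.3   0.05  1.98 -1.7 ]
15 pos [-0.2   -0.875  0.568] tilt 0.425 az -101.2 y az -13.3 el 1.0 q [-1.96  0.68  0.3   0.08  1.75 -1.69]
20 pos [-0.221 -0.956  0.571] tilt 0.633 az -101.8 y az -13.2 el 1.1 q [-1.96  0.72  0.3   0.11  1.5  -1.69]
[[[-55.0, 0.0, -28.0], 0, 60], [[-55.0, 0.0, -28.0], 0, 60], [[-55.0, 0.0, -28.0], 0, 60], [[-55.0, 0.0, -28.0], 0, 60], [[-56.0, 0.0, -28.0], 0, 60], [[-56.0, 0.0, -26.0], 0, 60], [[-57.0, 0.0, -24.0], 0, 60], [[-58.0, 0.0, -22.0], 0, 60], [[-59.0, 0.0, -19.0], 0, 60], [[-60.0, 0.0, -17.0], 0, 60], [[-60.0, 0.0, -15.0], 0, 60], [[-61.0, 0.0, -12.0], 0, 60], [[-61.0, 0.0, -10.0], 0, 60], [[-62.0, 0.0, -8.0], 0, 60], [[-62.0, 0.0, -5.0], 0, 60], [[-62.0, 0.0, -2.0], 0, 60], [[-62.0, 0.0, 0.0], 0, 60], [[-62.0, 0.0, 3.0], 0, 60], [[-62.0, 0.0, 5.0], 0, 60], [[-62.0, 0.0, 8.0], 0, 60]]
```

```bash
cat > plan.py <<'E'
from kin import *
q=np.array([-1.96,.72,.3,.11,1.5,-1.69])
a=np.deg2rad(-103.4); al=.66
u=np.array([np.cos(a),np.sin(a),0]); t=np.sin(al)*u-np.cos(al)*np.array([0,0,1])
y=np.array([-u[1],u[0],0]); y=-y if y[0]<0 else y   # az -13.4
R0=Ro.from_matrix(np.c_[np.cross(y,t),y,t])
def go(q,x,R,name,n=12):
    x0,Ra=FK(q); d=(Ra.inv()*R).as_rotvec()
    for i in range(1,n+1): q=IK(x0+(x-x0)*i/n,Ra*Ro.from_rotvec(d*i/n),q,W)
    xx,RR=FK(q); print(name,'err',np.round(np.linalg.norm(xx-x),4),round((RR.inv()*R).magnitude(),4),np.round(q,2)); return q
q=go(q,np.array([.1,-.6,.5]),R0,'via')
q=go(q,np.array([.42,-.2,.35]),R0,'via2')
G=np.array([.459,-.0015,.090]); Tg=G-.003*t
q=go(q,Tg+[0,0,.12],R0,'above grip'); q=go(q,Tg,R0,'grip')
q=go(q,Tg+[0,0,.25],R0,'lift')
# pour
B=np.array([.475,-.375,0])
for ps in (np.pi,):
    Rp=R0*Ro.from_rotvec([0,0,ps]); 
    # bin frame in tool: bin x=-u (az 76.6), z up at R0
    bx=-u; bz=np.array([0,0,1.]); lip=R0.inv().apply(-.129*bx-.022*bz); fr=R0.inv().apply(.005*bx-.084*bz); bot=R0.inv().apply(-.069*bx-.084*bz)
    print('lip off',Rp.apply(lip),'back bottom',Rp.apply(fr),'front bottom',Rp.apply(bot))
q1=go(q,np.r_[B[:2]-Rp.apply(lip)[:2],.30],R0,'over bowl, level')
q2=q1
for i in range(1,19): q2=IK(FK(q1)[0],R0*Ro.from_rotvec([0,0,np.pi*i/18]),q2,W); 
print('turned',np.round(q2,2),np.round((FK(q2)[1].inv()*Rp).magnitude(),3),FK(q2)[0],FK(q1)[0])
q3=go(q2,np.r_[B[:2]-Rp.apply(lip)[:2],.22],Rp,'pour')
# spoon grasp
S=np.array([.672,-.152,.008])
q4=go(q,S+[0,0,.2],R0,'spoon above'); q4=go(q4,S,R0,'spoon')
E
python3 plan.py
```

```text
via err 0.0 0.0 [-1.5  -0.26  1.62 -0.2   1.16 -1.24]
via2 err 0.0 0.0 [-0.25 -0.11  1.78 -0.66  1.48  0.05]
above grip err 0.0 0.0 [ 0.16  0.2   1.75 -0.6   1.5   0.53]
grip err 0.0 0.0 [ 0.16  0.38  1.81 -0.63  1.31  0.67]
lift err 0.0 0.0 [ 0.16  0.08  1.61 -0.61  1.71  0.39]
lip off [ 0.00248037  0.01041152 -0.13042411] back bottom [-0.01914538 -0.08036388 -0.01600316] front bottom [-0.01488933 -0.06249887 -0.08768808]
over bowl, level err 0.0 0.0 [-0.55  0.12  1.65 -0.67  1.22 -0.13]
turned [-0.55  0.12  1.65 -0.67  1.22  3.01] 0.0 [ 0.47251963 -0.38541152  0.3       ] [ 0.47251963 -0.38541152  0.3       ]
pour err 0.0002 0.0004 [-0.55  0.2   1.73 -0.71  1.1   3.12]
spoon above err 0.0 0.0 [-0.09  0.57  1.26 -0.66  1.45  0.26]
spoon err 0.0 0.0 [-0.09  0.81  1.31 -0.7   1.22  0.46]
```

Request:
{"name": "servo_tool", "arguments": {
  "commands": [
    [[3,-56,-7],0.098,60],
    [[-2,-56,-7],0.098,60],
    [[-7,-55,-6],0.098,60],
    [[-13,-54,-7],0.098,60],
    [[-18,-53,-7],0.098,60],
    [[-24,-51,-7],0.098,60],
    [[4,-51,-6],0.098,60],
    [[-1,-51,-5],0.098,60],
    [[-6,-50,-6],0.098,60],
    [[-11,-50,-6],0.098,60],
    [[-15,-49,-5],0.098,60],
    [[-21,-46,-6],0.098,60],
    [[16,-53,-6],0.098,60],
    [[11,-55,-5],0.098,60],
    [[6,-55,-6],0.098,60],
    [[0,-55,-5],0.098,60]
  ]
}}

```text
time_s: 14.05
eef_pos: [-0.1018, -0.4894, 0.4973]
eef_rot: [-0.005, 0.785, 0.619, 0.003]
wrist_force: [-0.2, -0.2, 0.1]
opening: 0.701
grasp_force: 0.0
```

Request:
{"name": "servo_tool", "arguments": {
  "commands": [
    [[-55,0,-28],0,60],
    [[-55,0,-28],0,60],
    [[-55,0,-28],0,60],
    [[-55,0,-28],0,60],
    [[-56,0,-28],0,60],
    [[-56,0,-26],0,60],
    [[-57,0,-24],0,60],
    [[-58,0,-22],0,60],
    [[-59,0,-19],0,60],
    [[-60,0,-17],0,60],
    [[-60,0,-15],0,60],
    [[-61,0,-12],0,60],
    [[-61,0,-10],0,60],
    [[-62,0,-8],0,60],
    [[-62,0,-5],0,60],
    [[-62,0,-2],0,60],
    [[-62,0,0],0,60],
    [[-62,0,3],0,60],
    [[-62,0,5],0,60],
    [[-62,0,8],0,60]
  ]
}}

```text
time_s: 16.55
eef_pos: [-0.2192, -0.9555, 0.552]
eef_rot: [0.187, 0.748, 0.592, -0.233]
wrist_force: [-0.2, -0.4, 0.1]
opening: 0.707
grasp_force: 0.0
```

Run:
```python
from kin import *
q=now(); rep(q)
```

```text
pos [-0.22  -0.958  0.552] tilt 0.607 az -103.0 y az -13.3 el 0.2 q [-1.95  0.74  0.3   0.08  1.5  -1.69]
```

Request:
{"name": "servo_tool", "arguments": {
  "commands": [
    [[-62,0,10],0,60],
    [[0,0,0],0,60]
  ]
}}

```text
time_s: 16.8
eef_pos: [-0.223, -0.9702, 0.5515]
eef_rot: [0.198, 0.744, 0.588, -0.247]
wrist_force: [0.9, 0.6, -0.1]
opening: 0.701
grasp_force: 0.0
```

Run:
```python
from kin import *
q=now(); rep(q)
t=FK(q)[1].as_matrix()[:,2]; G=np.array([.459,-.0015,.092])-.003*t; print(G)
rows,q=path(q,[[.05,-.62,.48],[.3,-.42,.42],G+[0,0,.16]],0,.06); print(len(rows),rows); rep(q)
```

```text
pos [-0.223 -0.973  0.552] tilt 0.645 az -102.9 y az -13.2 el 0.2 q [-1.95  0.75  0.3   0.09  1.46 -1.69]
[4.59403999e-01 2.58108025e-04 9.43970483e-02]
22 [[[46.0, 23.0, -23.0], 0.0, 60], [[46.0, 23.0, -24.0], 0.0, 60], [[46.0, 23.0, -23.0], 0.0, 60], [[46.0, 24.0, -23.0], 0.0, 60], [[46.0, 23.0, -24.0], 0.0, 60], [[46.0, 23.0, -23.0], 0.0, 60], [[46.0, 23.0, -23.0], 0.0, 60], [[46.0, 23.0, -24.0], 0.0, 60], [[40.0, 33.0, -17.0], 0.0, 60], [[40.0, 33.0, -17.0], 0.0, 60], [[39.0, 33.0, -17.0], 0.0, 60], [[40.0, 32.0, -17.0], 0.0, 60], [[40.0, 33.0, -17.0], 0.0, 60], [[39.0, 33.0, -18.0], 0.0, 60], [[57.0, 8.0, -16.0], 0.0, 60], [[57.0, 7.0, -17.0], 0.0, 60], [[57.0, 7.0, -17.0], 0.0, 60], [[57.0, 7.0, -17.0], 0.0, 60], [[57.0, 8.0, -17.0], 0.0, 60], [[57.0, 7.0, -17.0], 0.0, 60], [[57.0, 7.0, -17.0], 0.0, 60], [[57.0, 8.0, -17.0], 0.0, 60]]
 pos [0.46  0.    0.254] tilt 0.645 az -102.9 y az -13.2 el 0.2 q [ 0.16  0.14  1.72 -0.59  1.56  0.48]
```

Request:
{"name": "servo_tool", "arguments": {
  "commands": [
    [[46,23,-23],0,60],
    [[46,23,-24],0,60],
    [[46,23,-23],0,60],
    [[46,24,-23],0,60],
    [[46,23,-24],0,60],
    [[46,23,-23],0,60],
    [[46,23,-23],0,60],
    [[46,23,-24],0,60],
    [[40,33,-17],0,60],
    [[40,33,-17],0,60],
    [[39,33,-17],0,60],
    [[40,32,-17],0,60],
    [[40,33,-17],0,60],
    [[39,33,-18],0,60],
    [[57,8,-16],0,60],
    [[57,7,-17],0,60],
    [[57,7,-17],0,60],
    [[57,7,-17],0,60],
    [[57,8,-17],0,60],
    [[57,7,-17],0,60]
  ]
}}

```text
time_s: 19.3
eef_pos: [0.4136, -0.1103, 0.298]
eef_rot: [0.2, 0.744, 0.588, -0.248]
wrist_force: [0.9, 0.1, 0.2]
opening: 0.705
grasp_force: 0.0
```

Run:
```python
from m import *
q=now(); rep(q); 
for n in('top','scene','wrist'):
    try: gripm(n,.095)
    except Exception as e: print(n,e)
G=np.array([.459,-.0015,.092])-.003*FK(q)[1].as_matrix()[:,2]
print('to above',tool(q,G+[0,0,.06]-FK(q)[0]))
```

```text
pos [ 0.412 -0.113  0.299] tilt 0.649 az -102.9 y az -13.3 el 0.3 q [-0.07 -0.08  1.85 -0.64  1.5   0.25]
top 17 [0.44275529 0.00137472 0.10592089] [0.10640778 0.10877049] ((443.64794921875, 0.6878561973571777), (12.340337753295898, 7.812153339385986), 1.1276870965957642)
scene 58 [ 0.46538586 -0.00394027  0.10438476] [0.10573627 0.10829775] ((462.2187194824219, -2.394451141357422), (9.306564331054688, 38.32771682739258), 76.16332244873047)
wrist index -1 is out of bounds for axis 0 with size 0
to above [183.8  19.   41.9]m.py:6: RuntimeWarning: Mean of empty slice.
  print(n,len(P),P.mean(0),np.percentile(P[:,2],[50,90]) ,cv2.minAreaRect((P[:,:2]*1000).astype(np.float32)))
  ret = um.true_divide(
```

Run:
```python
from m import *
q=now(); G=np.array([.459,-.003,.096])-.003*FK(q)[1].as_matrix()[:,2]
rows,q=path(q,[G+[0,0,.06],G+[0,0,.02],G],0,.05,jaw=66); print(len(rows),rows); rep(q); print(G)
```

```text
6 [[[45.0, 5.0, 10.0], 0.0, 66], [[45.0, 5.0, 9.0], 0.0, 66], [[44.0, 6.0, 10.0], 0.0, 66], [[45.0, 5.0, 10.0], 0.0, 66], [[24.0, -0.0, 32.0], 0.0, 66], [[12.0, -0.0, 16.0], 0.0, 66]]
 pos [ 0.46  -0.002  0.098] tilt 0.649 az -102.9 y az -13.0 el 0.0 q [ 0.15  0.36  1.81 -0.62  1.3   0.65]
[ 0.45940565 -0.00123312  0.09839031]
```

Request:
{"name": "servo_tool", "arguments": {
  "commands": [
    [[45,5,10],0,66],
    [[45,5,9],0,66],
    [[44,6,10],0,66],
    [[45,5,10],0,66],
    [[0,0,0],0,66]
  ]
}}

```text
time_s: 20.08
eef_pos: [0.4606, -0.0013, 0.1568]
eef_rot: [0.198, 0.743, 0.588, -0.251]
wrist_force: [-0.1, -0.6, -0.5]
opening: 0.773
grasp_force: 0.0
```

Run:
```python
from m import *
q=now(); rep(q); c=cam('scene'); save(c,'pics/scene2.png',(230,80,430,280),3)
W_=world(c); d=np.linalg.norm(W_[...,:2]-[.46,-.005],axis=-1)
G=np.array([.459,-.003,.096])-.003*FK(q)[1].as_matrix()[:,2]; print(tool(q,G-FK(q)[0]),ctrl.get_obs()['eef_pos'])
```

```text
pos [ 0.46  -0.004  0.158] tilt 0.650 az -103.3 y az -13.2 el -0.0 q [ 0.15  0.26  1.79 -0.61  1.4   0.58]
[38.1 -1.  45.4] [ 0.46126401 -0.00197513  0.158577  ]
```

View pics/scene2.png

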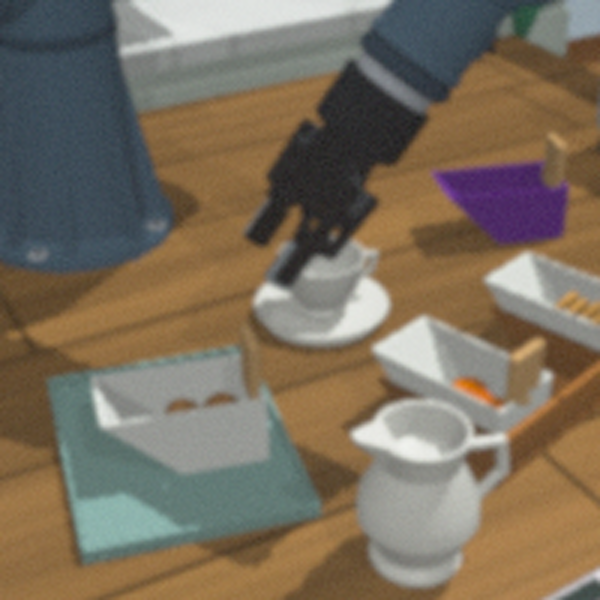

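The view shows the gripper at (310,215) in the crop, leaning towards the lip and above the beech grip at (250,365). The bin still holds its nuts. I descend, close and check the lift.

Request:
{"name": "servo_tool", "arguments": {
  "commands": [
    [[15,0,20],0,66],
    [[12,0,16],0,66],
    [[6,0,8],0,66],
    [[3,0,3.5],0,66],
    [[0,0,0],0,66],
    [[0,0,0],0,0],
    [[0,0,0],0,0],
    [[0,0,0],0,0],
    [[0,0,0],0,0]
  ]
}}

```text
time_s: 21.25
eef_pos: [0.4619, -0.0012, 0.0992]
eef_rot: [0.199, 0.743, 0.588, -0.249]
wrist_force: [0.1, 0.6, -0.3]
opening: 0.003
grasp_force: 0.0
```

Request:
{"name": "servo_tool", "arguments": {
  "commands": [
    [[-6,0,-8],0,0],
    [[-12,0,-16],0,0],
    [[-18,0,-24],0,0],
    [[-24,0,-32],0,0],
    [[-24,0,-32],0,0],
    [[-18,0,-24],0,0],
    [[-6,0,-8],0,0],
    [[0,0,0],0,0]
  ]
}}

```text
time_s: 22.25
eef_pos: [0.4615, -0.0001, 0.2798]
eef_rot: [0.2, 0.744, 0.588, -0.248]
wrist_force: [0.1, -0.6, -1.4]
opening: -0.001
grasp_force: 0.0
```

Run:
```python
from m import *
q=now(); rep(q); c=cam('scene'); save(c,'pics/scene3.png',(200,20,440,260),2.4)
# lip track while turning
x,R=FK(q); b=np.deg2rad(76.6); bx=np.array([np.cos(b),np.sin(b),0]); bz=np.array([0,0,1.])
lip=R.inv().apply(-.129*bx-.026*bz); wall=R.inv().apply((-bx+bz)/2**.5); z=R.inv().apply(bz); nut=R.inv().apply(-.05*bx-.07*bz)
for ps in np.arange(0,3.2,.3):
    Rp=R*Ro.from_rotvec([0,0,ps]); print(round(ps,1),'lip',np.round(Rp.apply(lip),3),'wall slope',round(np.degrees(np.arcsin(Rp.apply(wall)[2])),0),'tilt',round(np.degrees(np.arccos(Rp.apply(z)[2])),0),'nut',np.round(Rp.apply(nut),3))
```

```text
pos [ 0.46  -0.003  0.281] tilt 0.648 az -102.9 y az -13.2 el 0.3 q [ 0.15  0.11  1.69 -0.6   1.6   0.45]
0.0 lip [-0.03  -0.125 -0.026] wall slope 45.0 tilt nan nut [-0.012 -0.049 -0.07 ]
0.3 lip [-0.054 -0.116 -0.029] wall slope 43.0 tilt 10.0 nut [-0.011 -0.049 -0.07 ]
0.6 lip [-0.075 -0.102 -0.036] wall slope 37.0 tilt 21.0 nut [-0.01  -0.049 -0.07 ]
0.9 lip [-0.09  -0.084 -0.046] wall slope 29.0 tilt 30.0 nut [-0.01 -0.05 -0.07]
1.2 lip [-0.098 -0.063 -0.06 ] wall slope 19.0 tilt 40.0 nut [-0.009 -0.05  -0.069]
1.5 lip [-0.099 -0.042 -0.076] wall slope 8.0 tilt 49.0 nut [-0.009 -0.051 -0.069]
1.8 lip [-0.092 -0.023 -0.091] wall slope -2.0 tilt 56.0 nut [-0.009 -0.051 -0.069]
2.1 lip [-0.078 -0.006 -0.106] wall slope -11.0 tilt 63.0 nut [-0.009 -0.052 -0.068]
2.4 lip [-0.058  0.006 -0.118] wall slope -20.0 tilt 68.0 nut [-0.01  -0.052 -0.068]
2.7 lip [-0.034  0.012 -0.126] wall slope -26.0 tilt 72.0 nut [-0.01  -0.052 -0.067]
3.0 lip [-0.009  0.012 -0.131] wall slope -29.0 tilt 74.0 nut [-0.011 -0.053 -0.067]<stdin>:7: RuntimeWarning: invalid value encountered in arccos
```

View pics/scene3.png

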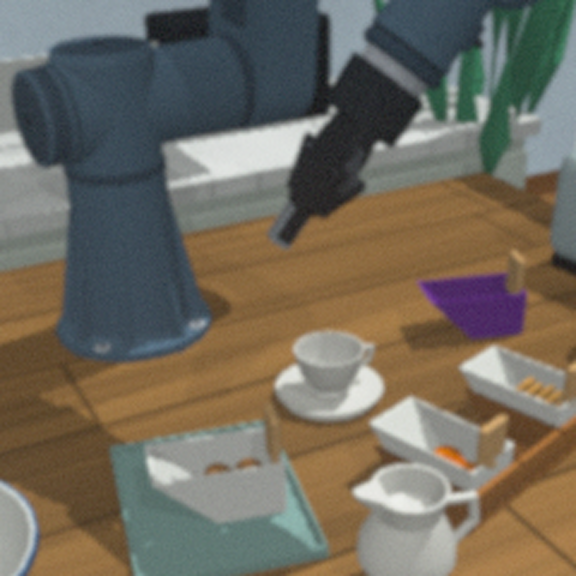

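Run:
```python
from m import *
q=now(); x,R=FK(q); t=R.as_matrix()[:,2]
c=cam('scene'); W_=world(c)
def proj(c,X):
    K=np.array([[c['fx'],0,c['cx']],[0,c['fy'],c['cy']],[0,0,1.]]); return cv2.projectPoints(np.array([X]),cv2.Rodrigues(c['R'])[0],c['t'],K,np.array([c['k1'],0,0,0.]))[0].ravel()
e=ctrl.get_obs()['eef_pos']; print('tip',proj(c,e+.022*t),'tcp',proj(c,e),'grip',proj(c,[.459,-.001,.108]))
for (u,v) in((318,120),(318,117),(320,115),(325,108)): print(u,v,W_[v,u])
for (u,v) in((312,190),(313,195),(312,200)): print(u,v,W_[v,u])
for n in('top','scene'):
    c=cam(n); W_=world(c); d=np.linalg.norm(W_[...,:2]-[.455,-.005],axis=-1); m=(d<.05)&(W_[...,2]>.08)&(W_[...,2]<.125); P=W_[m]; print(n,len(P)); 
    if len(P): print(P.mean(0),cv2.minAreaRect((P[:,:2]*1000).astype(np.float32)),P[:,2].max())
```

```text
tip [305.6314735  134.96193193] tcp [311.12853563 126.96910087] grip [312.99156229 190.97535779]
318 120 [0.47693477 0.0092461  0.29831806]
318 117 [0.47931626 0.00826159 0.30624855]
320 115 [0.47925349 0.01323374 0.30976803]
325 108 [0.48404508 0.02316296 0.3251681 ]
312 190 [4.50930632e-01 1.82941950e-04 1.05961512e-01]
313 195 [ 0.47452305 -0.00870449  0.10755865]
312 200 [ 0.46229546 -0.00624323  0.08481176]
top 62
[ 0.45538722 -0.00145916  0.10595632] ((456.39105224609375, -1.6479225158691406), (9.888447761535645, 39.43717956542969), 76.2005844116211) 0.1112214220415767
scene 92
[ 0.4673122  -0.00476276  0.09804663] ((461.9745788574219, -1.8947563171386719), (10.344857215881348, 41.159812927246094), 76.83800506591797) 0.10892744209213179
```

Run:
```python
from m import *
o=ctrl.get_obs(); e=np.array(o['eef_pos']); w=o['eef_rot']; R=Ro.from_quat([w[1],w[2],w[3],w[0]])
for n in('scene','top'):
    c=cam(n); W_=world(c); L=R.inv().apply((W_-e).reshape(-1,3)).reshape(W_.shape)
    m=(np.linalg.norm(W_-e,axis=-1)<.12)&(W_[...,2]>.15); P=L[m]*1000
    print(n,len(P)); 
    for lo_ in range(-100,40,10):
        s=P[(P[:,2]>=lo_)&(P[:,2]<lo_+10)]
        if len(s): print(lo_,len(s),np.round(s.min(0)),np.round(s.max(0)),np.round(np.median(s,0)))
```

```text
scene 910
-100 148 [ -18.  -56. -100.] [ 11.  63. -90.] [-11.  25. -95.]
-90 135 [-18. -50. -90.] [ 12.  56. -80.] [-11.  19. -85.]
-80 112 [-17. -41. -80.] [ 12.  48. -70.] [-11.  18. -75.]
-70 103 [-14. -33. -70.] [ 12.  38. -60.] [-10.  28. -65.]
-60 57 [-14. -10. -60.] [ 12.  30. -50.] [ -7.  14. -55.]
-50 51 [-12.  -4. -50.] [ 11.  16. -40.] [ -5.  12. -45.]
-40 53 [-12.  -6. -40.] [ 12.  17. -30.] [ -6.  11. -35.]
-30 48 [-12.  -4. -30.] [ 11.  16. -20.] [ -5.  11. -25.]
-20 24 [-12.  -3. -20.] [ 10.  10. -15.] [ -2.   7. -18.]
top 1063
-100 156 [ -20.  -62. -100.] [  4.  58. -90.] [-13.   0. -95.]
-90 153 [-19. -53. -90.] [ 10.  51. -80.] [-13.   3. -85.]
-80 137 [-18. -44. -80.] [ 11.  41. -70.] [-12.  -6. -73.]
-70 151 [-15. -36. -70.] [ 12.  33. -60.] [-12.   1. -66.]
-60 42 [-15. -19. -60.] [  1.  24. -50.] [-10.  -0. -57.]
-50 39 [-13. -15. -50.] [  2.  11. -41.] [-10.  -3. -46.]
-40 46 [-13. -15. -40.] [  5.  11. -30.] [ -9.  -4. -35.]
-30 41 [-14. -15. -30.] [  4.  12. -20.] [ -9.  -3. -26.]
-20 7 [-13.  -9. -19.] [ -4.   5. -13.] [-10.  -4. -17.]
```

Both cameras show the fingertips 14 mm behind the reported TCP, not 22 mm ahead. The true grasp point is therefore about 33 mm behind the reading along the tool axis, and the fingers closed just above the grip. I correct for it.

Run:
```python
from m import *
q=now(); e=np.array(ctrl.get_obs()['eef_pos']); off=FK(q)[0]-e; print(off)
t=FK(q)[1].as_matrix()[:,2]; G=np.array([.459,-.003,.094])+.033*t+off; print(G)
rows,q=path(q,[G+[0,0,.06],G+[0,0,.02],G],0,.05,jaw=66); print(len(rows),rows); rep(q)
```

```text
[-0.00102959 -0.00296476  0.00077754]
[ 0.45343806 -0.02539838  0.06849462]
6 [[[18.0, -0.0, 33.0], 0.0, 66], [[18.0, -1.0, 34.0], 0.0, 66], [[18.0, -0.0, 33.0], 0.0, 66], [[18.0, -0.0, 34.0], 0.0, 66], [[25.0, -0.0, 32.0], 0.0, 66], [[12.0, -0.0, 15.0], 0.0, 66]]
 pos [ 0.454 -0.025  0.069] tilt 0.649 az -103.1 y az -13.3 el 0.1 q [ 0.11  0.39  1.85 -0.65  1.23  0.67]
```

Request:
{"name": "servo_tool", "arguments": {
  "commands": [
    [[0,0,0],0,66],
    [[0,0,0],0,66],
    [[18,0,33],0,66],
    [[18,-1,34],0,66],
    [[18,0,33],0,66],
    [[18,0,34],0,66],
    [[25,0,32],0,66],
    [[8,0,10],0,66],
    [[4,0,5],0,66],
    [[0,0,0],0,66],
    [[0,0,0],0,0],
    [[0,0,0],0,0],
    [[0,0,0],0,0],
    [[0,0,0],0,0]
  ]
}}

```text
time_s: 24.3
eef_pos: [0.4568, -0.0218, 0.0703]
eef_rot: [0.2, 0.744, 0.588, -0.248]
wrist_force: [-1.3, 3.3, 6.5]
opening: 0.454
grasp_force: 60.2
```

Request:
{"name": "servo_tool", "arguments": {
  "commands": [
    [[-6,0,-8],0,0],
    [[-12,0,-16],0,0],
    [[-18,0,-24],0,0],
    [[-24,0,-32],0,0],
    [[-24,0,-32],0,0],
    [[-18,0,-24],0,0],
    [[-12,0,-16],0,0],
    [[-3,0,-4],0,0],
    [[0,0,0],0,0]
  ]
}}

```text
time_s: 25.42
eef_pos: [0.4552, -0.0208, 0.2635]
eef_rot: [0.199, 0.743, 0.588, -0.249]
wrist_force: [0.5, 0.9, -3.1]
opening: 0.453
grasp_force: 60.6
```

```bash
cat > bl.py <<'E'
from m import *
def state():
    o=ctrl.get_obs(); w=o['eef_rot']; return np.array(o['eef_pos']),Ro.from_quat([w[1],w[2],w[3],w[0]]),o
def bincloud(n='scene'):
    e,R,o=state(); g=e-.033*R.as_matrix()[:,2]; c=cam(n); W_=world(c); col=c['color'].astype(int)
    hs=cv2.cvtColor(c['color'],cv2.COLOR_RGB2HSV)
    m=(np.linalg.norm(W_-g,axis=-1)<.19)&(hs[...,1]<50)&(hs[...,2]>110)&(W_[...,2]>.11)
    return W_[m],g
E
python3 - <<'E'
from bl import *
e,R,o=state(); print(e,o['opening'],o['grasp_force'])
b=np.deg2rad(76.6); bx=np.array([np.cos(b),np.sin(b),0]); by=np.array([-bx[1],bx[0],0])
for n in('scene','top'):
    P,g=bincloud(n); L=np.c_[(P-g)@bx,(P-g)@by,P[:,2]-g[2]]*1000
    print(n,len(L),np.round(L.min(0)),np.round(L.max(0)))
    for x in range(-140,20,20):
        s=L[(L[:,0]>=x)&(L[:,0]<x+20)]
        if len(s)>5: print(x,len(s),'z top',np.round(np.percentile(s[:,2],[2,97])),'y',np.round(np.percentile(s[:,1],[2,98])))
E
```

```text
[ 0.45516218 -0.02083188  0.26346382] 0.4534752773245149 60.64112305641174
scene 2115 [-131.  -40.  -93.] [138.  61. 170.]
-140 76 z top [-39. -31.] y [-35.  37.]
-120 199 z top [-57. -32.] y [-37.  37.]
-100 282 z top [-74. -32.] y [-37.  37.]
-80 335 z top [-89. -32.] y [-38.  36.]
-60 343 z top [-90. -32.] y [-38.  36.]
-40 341 z top [-90. -31.] y [-39.  36.]
-20 332 z top [-89. -31.] y [-39.  34.]
0 52 z top [-87. -31.] y [-38.  29.]
top 1362 [-132.  -33.  -95.] [ 86.  52. 150.]
-140 180 z top [-39. -29.] y [-30.  39.]
-120 324 z top [-58. -31.] y [-30.  40.]
-100 319 z top [-78. -31.] y [-31.  40.]
-80 172 z top [-91. -30.] y [-31.  40.]
-60 120 z top [-93. -30.] y [-33.  39.]
-40 96 z top [-93. -29.] y [-33.  39.]
-20 107 z top [-92.   7.] y [-32.  39.]
0 19 z top [-90.   0.] y [23. 47.]
```

The depth images show the bin level in the grip: its top edge sits at a constant −31 mm and its bottom at −92 mm relative to the grasp point. Now I plan the pour, keeping the lip over the bowl's centre throughout the turn.

```bash
cat > pour.py <<'E'
from bl import *
e,R,o=state(); q=now(); off=FK(q)[0]-e
b=np.deg2rad(76.6); bx=np.array([np.cos(b),np.sin(b),0]); bz=np.array([0,0,1.]); B=np.array([.475,-.374])
lip=R.inv().apply(-.131*bx-.030*bz)
t=R.as_matrix()[:,2]
def eef(ps,z): 
    l=(R*Ro.from_rotvec([0,0,ps])).apply(lip); return np.r_[B-l[:2],z]+.033*t+off
e0=eef(0,.26); rows,q=path(q,[e0],0,.04,jaw=0); print(len(rows),rows); rep(q)
rows=[]; n=20
for i in range(1,n+1):
    tgt=eef(.15*i,.26-.04*min(1,i/8)); d=np.round(tool(q,tgt-FK(q)[0])).tolist(); rows.append([d,.15,0]); q=row(q,d,.15,W)
    if i%4==0: rep(q,i)
print(rows)
E
python3 pour.py
```

```text
7 [[[-23.0, 14.0, 23.0], 0.0, 0], [[-24.0, 15.0, 23.0], 0.0, 0], [[-23.0, 14.0, 23.0], 0.0, 0], [[-24.0, 15.0, 23.0], 0.0, 0], [[-23.0, 14.0, 23.0], 0.0, 0], [[-24.0, 14.0, 23.0], 0.0, 0], [[-23.0, 15.0, 23.0], 0.0, 0]]
 pos [ 0.5   -0.269  0.235] tilt 0.649 az -103.1 y az -13.3 el 0.1 q [-0.34  0.18  1.72 -0.69  1.25  0.12]
4 pos [ 0.545 -0.292  0.215] tilt 0.649 az -103.1 y az -41.9 el 20.0 q [-0.35  0.3   1.61 -0.69  1.23  0.72]
8 pos [ 0.567 -0.331  0.194] tilt 0.649 az -103.1 y az -77.3 el 34.3 q [-0.4   0.38  1.54 -0.7   1.19  1.29]
12 pos [ 0.562 -0.37   0.194] tilt 0.649 az -103.1 y az -119.6 el 36.0 q [-0.46  0.39  1.53 -0.7   1.15  1.84]
16 pos [ 0.529 -0.398  0.194] tilt 0.649 az -103.1 y az -157.2 el 24.0 q [-0.53  0.35  1.6  -0.71  1.1   2.4 ]
20 pos [ 0.479 -0.405  0.194] tilt 0.649 az -103.1 y az 173.2 el 4.8 q [-0.58  0.26  1.71 -0.71  1.05  2.98]
[[[2.0, 13.0, 5.0], 0.15, 0], [[3.0, 12.0, 5.0], 0.15, 0], [[4.0, 11.0, 6.0], 0.15, 0], [[4.0, 11.0, 7.0], 0.15, 0], [[4.0, 10.0, 8.0], 0.15, 0], [[3.0, 8.0, 9.0], 0.15, 0], [[4.0, 7.0, 9.0], 0.15, 0], [[2.0, 7.0, 10.0], 0.15, 0], [[1.0, 8.0, 6.0], 0.15, 0], [[-0.0, 9.0, 6.0], 0.15, 0], [[-1.0, 8.0, 6.0], 0.15, 0], [[-1.0, 8.0, 6.0], 0.15, 0], [[-2.0, 9.0, 6.0], 0.15, 0], [[-3.0, 9.0, 6.0], 0.15, 0], [[-3.0, 9.0, 5.0], 0.15, 0], [[-3.0, 10.0, 4.0], 0.15, 0], [[-3.0, 11.0, 4.0], 0.15, 0], [[-3.0, 12.0, 3.0], 0.15, 0], [[-2.0, 12.0, 2.0], 0.15, 0], [[-2.0, 13.0, 2.0], 0.15, 0]]
```

```bash
cat >> pour.py <<'E'
print('---')
by=np.cross(bz,bx)
C=[(x,y,z) for x,y,z in((.005,.036,-.092),(.005,-.036,-.092),(-.069,.036,-.092),(-.069,-.036,-.092),(-.131,.036,-.03),(-.131,-.036,-.03),(.005,.036,-.03),(.005,-.036,-.03))]
C=np.array([p[0]*bx+p[1]*by+p[2]*bz for p in C]); Cl=R.inv().apply(C)
for i in range(0,21,2):
    ps=.15*i; g=eef(ps,.26-.04*min(1,i/8))-.033*t-off; X=g+(R*Ro.from_rotvec([0,0,ps])).apply(Cl)
    k=X[:,2].argmin(); print(round(ps,1),[f"{np.hypot(*(x[:2]-B))*1000:.0f}/{x[2]*1000:.0f}" for x in X])
E
python3 pour.py | sed -n '/---/,$p'
```

```text
---
0.0 ['141/168', '141/168', '72/168', '72/168', '36/230', '36/230', '141/230', '141/230']
0.3 ['140/153', '145/166', '68/152', '78/164', '35/211', '35/224', '141/214', '140/227']
0.6 ['142/142', '150/167', '69/136', '86/160', '34/188', '34/213', '141/200', '139/225']
0.9 ['147/135', '153/169', '74/121', '91/155', '32/163', '32/197', '140/188', '134/222']
1.2 ['152/131', '153/171', '81/108', '94/148', '30/136', '30/177', '139/178', '126/219']
1.5 ['154/140', '148/183', '88/107', '94/150', '29/120', '29/163', '135/181', '114/224']
1.8 ['152/151', '138/193', '93/107', '92/149', '29/105', '29/147', '127/185', '97/228']
2.1 ['145/164', '125/201', '95/110', '88/147', '31/93', '31/130', '116/191', '77/229']
2.4 ['133/176', '111/205', '94/114', '84/143', '33/85', '33/114', '99/199', '57/228']
2.7 ['119/187', '102/206', '90/120', '82/138', '35/81', '35/100', '80/206', '43/225']
3.0 ['107/197', '100/203', '86/126', '83/132', '36/83', '36/89', '60/214', '45/220']
```

Request:
{"name": "servo_tool", "arguments": {
  "commands": [
    [[-10,6,10],0,0],
    [[-20,12,20],0,0],
    [[-28,18,28],0,0],
    [[-30,18,30],0,0],
    [[-30,18,30],0,0],
    [[-24,15,23],0,0],
    [[-16,10,14],0,0],
    [[-6,4,6],0,0],
    [[0,0,0],0,0]
  ]
}}

```text
time_s: 26.65
eef_pos: [0.501, -0.2663, 0.2344]
eef_rot: [0.198, 0.744, 0.588, -0.249]
wrist_force: [-0.0, 0.3, -3.2]
opening: 0.457
grasp_force: 60.7
```

Request:
{"name": "servo_tool", "arguments": {
  "commands": [
    [[2,13,5],0.15,0],
    [[3,12,5],0.15,0],
    [[4,11,6],0.15,0],
    [[4,11,7],0.15,0],
    [[4,10,8],0.15,0],
    [[3,8,9],0.15,0],
    [[4,7,9],0.15,0],
    [[2,7,10],0.15,0],
    [[1,8,6],0.15,0],
    [[0,9,6],0.15,0],
    [[-1,8,6],0.15,0],
    [[-1,8,6],0.15,0],
    [[-2,9,6],0.15,0],
    [[-3,9,6],0.15,0],
    [[-3,9,5],0.15,0],
    [[-3,10,4],0.15,0],
    [[-3,11,4],0.15,0],
    [[-3,12,3],0.15,0],
    [[-2,12,2],0.15,0],
    [[-2,13,2],0.15,0]
  ]
}}

```text
time_s: 29.15
eef_pos: [0.4812, -0.4012, 0.1951]
eef_rot: [-0.262, -0.638, 0.701, -0.182]
wrist_force: [0.2, 0.2, -2.6]
opening: 0.457
grasp_force: 61.0
```

Request:
{"name": "servo_tool", "arguments": {
  "commands": [
    [[0,0,0],0,0],
    [[0,0,0],0,0],
    [[0,0,0],0,0],
    [[0,0,0],0,0]
  ]
}}

```text
time_s: 29.65
eef_pos: [0.4816, -0.4021, 0.195]
eef_rot: [-0.262, -0.64, 0.7, -0.181]
wrist_force: [-0.1, 0.4, -2.3]
opening: 0.455
grasp_force: 61.1
```

Run:
```python
from bl import *
e,R,o=state(); rep(now()); print(e,o['grasp_force'],o['wrist_force'])
a=cam('scene'); b=cam('top')
im=np.vstack([cv2.resize(a['color'][150:330,60:260],None,fx=3,fy=3)[:,:,::-1][:300],cv2.resize(b['color'][140:260,400:530],(600,300),interpolation=cv2.INTER_CUBIC)[:,:,::-1]])
cv2.imwrite('pics/pour.png',im)
```

```text
pos [ 0.481 -0.405  0.196] tilt 0.649 az -102.9 y az 173.3 el 4.7 q [-0.58  0.26  1.71 -0.71  1.05  2.98]
[ 0.48158414 -0.40212563  0.19501584] 61.062437295913696 [-0.12215858  0.39103433 -2.3154423 ]
```

View pics/pour.png

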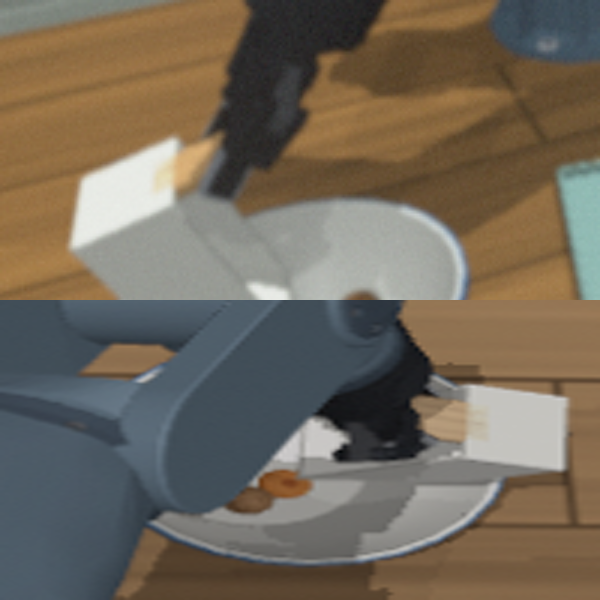

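The picture shows the bin upended at about 74° with its lip inside the bowl and nuts beside the apricots, at (360,295) upper and (250,500) lower. I lift, turn back over the tray and count the nuts.

Run:
```python
from bl import *
e,R,o=state(); q=now(); off=FK(q)[0]-e; print(off)
rows,q=path(q,[FK(q)[0]+[0,0,.06]],0,.035,jaw=0)
r2,q=path(q,[np.array([.4552,-.0208,.2635])+off],-3.0,.02,jaw=0); print(rows+r2,len(rows+r2)); rep(q)
```

```text
[-0.00066452 -0.00291568  0.00080385]
[[[18.0, 2.0, -24.0], 0.0, 0], [[18.0, 3.0, -24.0], 0.0, 0], [[-15.0, 4.0, -11.0], -0.15, 0], [[-15.0, 1.0, -12.0], -0.15, 0], [[-16.0, -1.0, -11.0], -0.15, 0], [[-14.0, -3.0, -12.0], -0.15, 0], [[-15.0, -6.0, -11.0], -0.15, 0], [[-13.0, -8.0, -11.0], -0.15, 0], [[-12.0, -9.0, -12.0], -0.15, 0], [[-11.0, -11.0, -11.0], -0.15, 0], [[-8.0, -13.0, -11.0], -0.15, 0], [[-7.0, -14.0, -12.0], -0.15, 0], [[-5.0, -14.0, -11.0], -0.15, 0], [[-2.0, -16.0, -12.0], -0.15, 0], [[-0.0, -15.0, -11.0], -0.15, 0], [[2.0, -15.0, -11.0], -0.15, 0], [[4.0, -15.0, -12.0], -0.15, 0], [[7.0, -14.0, -11.0], -0.15, 0], [[9.0, -12.0, -12.0], -0.15, 0], [[10.0, -12.0, -11.0], -0.15, 0], [[12.0, -9.0, -11.0], -0.15, 0], [[13.0, -8.0, -12.0], -0.15, 0]] 22
 pos [ 0.455 -0.024  0.265] tilt 0.649 az -103.0 y az -13.2 el 0.2 q [ 0.11  0.1   1.74 -0.61  1.55  0.44]
```

Request:
{"name": "servo_tool", "arguments": {
  "commands": [
    [[18,2,-24],0,0],
    [[18,3,-24],0,0],
    [[-15,4,-11],-0.15,0],
    [[-15,1,-12],-0.15,0],
    [[-16,-1,-11],-0.15,0],
    [[-14,-3,-12],-0.15,0],
    [[-15,-6,-11],-0.15,0],
    [[-13,-8,-11],-0.15,0],
    [[-12,-9,-12],-0.15,0],
    [[-11,-11,-11],-0.15,0],
    [[-8,-13,-11],-0.15,0],
    [[-7,-14,-12],-0.15,0],
    [[-5,-14,-11],-0.15,0],
    [[-2,-16,-12],-0.15,0],
    [[0,-15,-11],-0.15,0],
    [[2,-15,-11],-0.15,0],
    [[4,-15,-12],-0.15,0],
    [[7,-14,-11],-0.15,0],
    [[9,-12,-12],-0.15,0],
    [[10,-12,-11],-0.15,0]
  ]
}}

```text
time_s: 32.25
eef_pos: [0.4578, -0.0582, 0.2631]
eef_rot: [0.234, 0.822, 0.472, -0.216]
wrist_force: [1.1, -0.5, -2.2]
opening: 0.454
grasp_force: 61.1
```

Request:
{"name": "servo_tool", "arguments": {
  "commands": [
    [[12,-9,-11],-0.15,0],
    [[13,-8,-12],-0.15,0],
    [[0,0,0],0,0]
  ]
}}

```text
time_s: 32.62
eef_pos: [0.4555, -0.02, 0.2642]
eef_rot: [0.2, 0.743, 0.589, -0.248]
wrist_force: [-0.4, -0.2, -2.3]
opening: 0.453
grasp_force: 61.1
```

Run:
```python
from bl import *
e,R,o=state(); rep(now()); print(e,o['time_s'],o['wrist_force'])
for n in('scene','top'):
    c=cam(n); W_=world(c); hs=cv2.cvtColor(c['color'],cv2.COLOR_RGB2HSV); np.savez('n_'+n,**c)
    d=np.hypot(W_[...,0]-.475,W_[...,1]+.374); inb=(d<.105)
    br=inb&(hs[...,1]>60)&(hs[...,0]<25)
    P=W_[br]; print(n,'brown px',br.sum(),'zmax',P[:,2].max() if len(P) else '')
    from scipy import ndimage as nd
    k,l,st,ce=cv2.connectedComponentsWithStats(br.astype(np.uint8))
    for i in range(1,k):
        if st[i,4]>15: mm=l==i; print(st[i],np.round(np.median(W_[mm],0),3),'zmax',round(W_[mm][:,2].max(),3),'hsv',np.median(hs[mm],0))
P,g=bincloud('scene'); b=np.deg2rad(76.6); bx=np.array([np.cos(b),np.sin(b),0]); L=np.c_[(P-g)@bx,P[:,2]-g[2]]*1000
for x in(-120,-80,-40,-10): s=L[abs(L[:,0]-x)<10]; print(x,np.round(np.percentile(s[:,1],[2,97])))
```

```text
pos [ 0.455 -0.023  0.265] tilt 0.648 az -102.8 y az -13.1 el 0.3 q [ 0.12  0.1   1.74 -0.61  1.55  0.44]
[ 0.45554389 -0.02002682  0.26419921] 32.625 [-0.41562655 -0.1995001  -2.34537657]
scene brown px 2210 zmax 0.04101847306790415
[148 247  39  30 561] [ 0.444 -0.359  0.028] zmax 0.041 hsv [ 15. 132. 144.]
[ 116  260  100   60 1453] [ 0.544 -0.373 -0.   ] zmax 0.038 hsv [ 16. 129. 106.]
[165 270  26  15 196] [ 0.504 -0.358  0.021] zmax 0.041 hsv [ 14.  146.5 192.5]
top brown px 675 zmax 0.043858126531075424
[437 186  20  17 196] [ 0.501 -0.348  0.023] zmax 0.042 hsv [ 14. 131. 156.]
[417 194  19  42  82] [ 0.438 -0.28  -0.001] zmax 0.003 hsv [ 15. 113. 122.]
[436 204  32  22 396] [ 0.438 -0.354  0.031] zmax 0.044 hsv [ 14. 120. 134.]
-120 [-47. -31.]
-80 [-83. -32.]
-40 [-90. -31.]
-10 [-89. -31.]
```

Run:
```python
from bl import *
e,R,o=state(); g=e-.033*R.as_matrix()[:,2]; b=np.deg2rad(76.6); bx=np.array([np.cos(b),np.sin(b),0]); by=np.array([-bx[1],bx[0],0])
c=dict(np.load('n_top.npz')); W_=world(c); hs=cv2.cvtColor(c['color'],cv2.COLOR_RGB2HSV); D=W_-g; x=D@bx; y=D@by; z=D[...,2]
m=(x>-.115)&(x<-.012)&(abs(y)<.034)&(z<-.03)&(z>-.1); print('bin px',m.sum(),'brown',(m&(hs[...,1]>60)).sum(),'nut-high',np.percentile(z[m&(x>-.06)],[10,50,90]))
d=np.hypot(W_[...,0]-.475,W_[...,1]+.374); m=(d<.1)&(W_[...,2]>.004)&(hs[...,1]>60)
mm=(m*255).astype(np.uint8); yy,xx=np.nonzero(m); print('bowl fruit px',m.sum())
for v in range(184,228,1): print(''.join('.' if not m[v,u] else ('o' if hs[v,u,1]>170 else '#') for u in range(432,472)))
print([np.round(r,2) for r in (W_[195,445],)])
```

```text
bin px 1378 brown 0 nut-high [-0.09211941 -0.08958319 -0.05314988]
bowl fruit px 592
........................................
........................................
.......######...........................
......########..........................
.....##########.........................
.....###########........................
.....###########........................
.....###########........................
.....#################..................
.....##################.................
......#########.########................
.......#######oo###oo####...............
.............#####oooo###...............
.............#####oooo###...............
.............######oo####...............
..............###########...............
..............##########................
...............########.................
.................####...................
........................................
..............####......................
............########....................
...........##########...................
...........###########..................
...........###########.....####.........
..........############...#o#######......
...........###########...o#########.....
...........##########...######oo###.....
............#########...o####oooo##.....
............########....o####oooo###....
...............#####....o#####oo####....
........####......#################.....
......########...##################.....
.....##########.###########o######......
.....############################.......
.....######################.............
....#######################.............
....#######################.............
.....##########.#######.###.............
.....##########..#########..............
......########.....######...............
........####............................
........................................
........................................
[array([ 0.5 , -0.34,  0.03])]
```

All six pieces are in the bowl (two apricots and four nuts stand apart in the map) and the bin is empty. I set it down on the tray and let go.

Request:
{"name": "servo_tool", "arguments": {
  "commands": [
    [[18,0,24],0,0],
    [[27,0,36],0,0],
    [[27,0,36],0,0],
    [[21,0,28],0,0],
    [[12,0,16],0,0],
    [[6,0,8],0,0],
    [[3,0,4],0,0],
    [[1,0,1],0,0],
    [[0,0,0],0,0]
  ]
}}

```text
time_s: 33.9
eef_pos: [0.4564, -0.0217, 0.0735]
eef_rot: [0.2, 0.744, 0.588, -0.248]
wrist_force: [0.6, 0.4, -2.3]
opening: 0.454
grasp_force: 61.1
```

Request:
{"name": "servo_tool", "arguments": {
  "commands": [
    [[0,0,0],0,50],
    [[0,0,0],0,66],
    [[0,0,0],0,66],
    [[-6,0,-8],0,66],
    [[-18,0,-24],0,66],
    [[-30,0,-40],0,60],
    [[-30,0,-40],0,60],
    [[0,0,0],0,60]
  ]
}}

```text
time_s: 34.9
eef_pos: [0.458, -0.0208, 0.2176]
eef_rot: [0.202, 0.745, 0.587, -0.245]
wrist_force: [0.9, 0.6, 0.7]
opening: 0.703
grasp_force: 0.0
```

Run:
```python
from bl import *
e,R,o=state(); rep(now()); print(e,o['time_s'],o['wrist_force'])
b=np.deg2rad(76.6); bx=np.array([np.cos(b),np.sin(b)]); g=np.array([.459,-.003])
for n in('scene','top'):
    c=cam(n); W_=world(c); hs=cv2.cvtColor(c['color'],cv2.COLOR_RGB2HSV); D=W_[...,:2]-g; x=D@bx; y=D@[-bx[1],bx[0]]
    m=(x>-.15)&(x<.03)&(abs(y)<.06)&(hs[...,1]<50)&(W_[...,2]>.02)&(W_[...,2]<.09); P=np.c_[x[m],y[m],W_[...,2][m]]
    for a in(-.12,-.08,-.04,-.01):
        s=P[abs(P[:,0]-a)<.01]; print(n,a,len(s),np.round(np.percentile(s[:,2],95),4),np.round(np.percentile(s[:,1],[2,98]),3))
    print(np.round(np.percentile(P[:,0],[1,99]),3))
    # spoon
    m=(abs(W_[...,0]-.66)<.08)&(abs(W_[...,1]+.17)<.14)&(W_[...,2]>.007)&(W_[...,2]<.025); Q=W_[m]
    L=cv2.fitLine(Q[:,:2].astype(np.float32),cv2.DIST_HUBER,0,.01,.01).ravel(); tt=(Q[:,:2]-L[2:])@L[:2]; r=abs((Q[:,:2]-L[2:])@[-L[1],L[0]]); tt=tt[r<.03]
    print(n,'spoon',len(Q),L[:2],L[2:]+tt.min()*L[:2],L[2:]+tt.max()*L[:2],np.median(Q[:,2]))
```

```text
pos [ 0.457 -0.024  0.218] tilt 0.646 az -102.3 y az -13.2 el 0.7 q [ 0.11  0.15  1.78 -0.61  1.47  0.49]
[ 0.45804551 -0.02075341  0.21763812] 34.9 [0.94034274 0.55321936 0.65361697]
scene -0.12 140 0.0664 [-0.038  0.035]
scene -0.08 247 0.0651 [-0.039  0.034]
scene -0.04 238 0.065 [-0.04   0.035]
scene -0.01 239 0.0644 [-0.04   0.034]
[-0.126  0.006]
scene spoon 1075 [0.23614661 0.9717174 ] [ 0.64301616 -0.29335845] [ 0.70260082 -0.0481741 ] 0.011418057500770601
top -0.12 204 0.068 [-0.031  0.038]
top -0.08 140 0.0651 [-0.033  0.038]
top -0.04 50 0.067 [-0.034  0.038]
top -0.01 54 0.0672 [-0.034  0.038]
[-0.129  0.005]
top spoon 534 [0.22203213 0.97503936] [ 0.63884014 -0.28984921] [ 0.69404561 -0.04741804] 0.011311750217503747
```

The bin stands upright in the tray and empty (rim at 65–67 mm all along). Next is the spoon. It lies in the plane of the tool's tilt, so I can grip its handle as is. I take it a little nearer the head to keep the gripper body away from the jug.

Run:
```python
from bl import *
e,R,o=state(); q=now(); off=FK(q)[0]-e; t=R.as_matrix()[:,2]; rep(q)
g=np.array([.6727,-.1557,.025]); E=g+.033*t+off; print('eef',E-off,t)
rows,q=path(q,[[.52,-.19,.2],E+[0,0,.10],E+[0,0,.04]],0,.055,jaw=34); print(len(rows),rows); rep(q)
rows,q=path(q,[E],0,.02,jaw=34); print(rows); rep(q)
```

```text
pos [ 0.455 -0.024  0.214] tilt 0.648 az -102.8 y az -13.3 el 0.3 q [ 0.11  0.16  1.79 -0.61  1.47  0.5 ]
eef [ 0.66827501 -0.17511509 -0.0013149 ] [-0.13409049 -0.58833602 -0.79742113]
10 [[[-27.0, 25.0, 25.0], 0.0, 34], [[-27.0, 26.0, 25.0], 0.0, 34], [[-27.0, 25.0, 25.0], 0.0, 34], [[-27.0, 26.0, 25.0], 0.0, 34], [[24.0, 35.0, 14.0], 0.0, 34], [[25.0, 35.0, 13.0], 0.0, 34], [[24.0, 35.0, 13.0], 0.0, 34], [[24.0, 35.0, 14.0], 0.0, 34], [[18.0, -0.0, 24.0], 0.0, 34], [[18.0, -0.0, 24.0], 0.0, 34]]
 pos [ 0.668 -0.179  0.039] tilt 0.648 az -102.8 y az -13.3 el 0.3 q [-0.14  0.75  1.34 -0.7   1.21  0.4 ]
[[[12.0, -0.0, 16.0], 0.0, 34], [[13.0, -1.0, 16.0], 0.0, 34]]
 pos [ 0.667 -0.178 -0.001] tilt 0.648 az -102.8 y az -13.3 el 0.3 q [-0.14  0.81  1.34 -0.71  1.17  0.44]
```

Request:
{"name": "servo_tool", "arguments": {
  "commands": [
    [[-27,25,25],0,34],
    [[-27,26,25],0,34],
    [[-27,25,25],0,34],
    [[-27,26,25],0,34],
    [[24,35,14],0,34],
    [[25,35,13],0,34],
    [[24,35,13],0,34],
    [[24,35,14],0,34],
    [[18,0,24],0,34],
    [[0,0,0],0,34]
  ]
}}

```text
time_s: 36.25
eef_pos: [0.6644, -0.1752, 0.0619]
eef_rot: [0.196, 0.743, 0.589, -0.252]
wrist_force: [-0.8, 0.5, -0.3]
opening: 0.39
grasp_force: 0.0
```

Run:
```python
from bl import *
e,R,o=state(); q=now(); t=R.as_matrix()[:,2]; rep(q); print(e)
c=cam('wrist'); W_=world(c); save(c,'pics/w2.png')
# spoon in wrist view + finger tips in tool frame from scene/top
m=(abs(W_[...,0]-.67)<.06)&(W_[...,1]<-.03)&(W_[...,1]>-.31)&(W_[...,2]>.006)&(W_[...,2]<.02); Q=W_[m]; print('wrist spoon',len(Q))
if len(Q)>30:
    L=cv2.fitLine(Q[:,:2].astype(np.float32),cv2.DIST_HUBER,0,.01,.01).ravel(); print(L, 'x at y=-.156', L[2]+(-.156-L[3])*L[0]/L[1])
for n in('scene','top'):
    c=cam(n); W_=world(c); hs=cv2.cvtColor(c['color'],cv2.COLOR_RGB2HSV); L=R.inv().apply((W_-e).reshape(-1,3)).reshape(W_.shape)*1000
    m=(np.linalg.norm(W_-e,axis=-1)<.1)&(W_[...,2]>.025)&(abs(L[...,0])<16); P=L[m]; P=P[P[:,2]>-40]
    if len(P): print(n,len(P),'ztip',np.percentile(P[:,2],98),'y left/right',[np.round(np.percentile(P[P[:,1]*s>0][:,1],[3,97])) for s in(-1,1) if (P[:,1]*s>0).any()])
    d=(abs(W_[...,0]-.67)<.06)&(W_[...,1]<-.03)&(W_[...,1]>-.31)&(W_[...,2]>.007)&(W_[...,2]<.02); Q=W_[d]
    F=cv2.fitLine(Q[:,:2].astype(np.float32),cv2.DIST_HUBER,0,.01,.01).ravel(); print(n,'spoon x at y=-.156',F[2]+(-.156-F[3])*F[0]/F[1])
```

```text
pos [ 0.664 -0.178  0.063] tilt 0.649 az -103.7 y az -13.3 el -0.4 q [-0.14  0.72  1.34 -0.69  1.25  0.37]
[ 0.6643938  -0.17518534  0.06187729]
wrist spoon 7110
[ 0.22851266  0.97354096  0.6731296  -0.15120935] x at y=-.156 0.6720051
scene 210 ztip -18.164881606314403 y left/right [array([-19., -13.]), array([20., 33.])]
scene spoon x at y=-.156 0.67703575
top 58 ztip -18.786416509590605 y left/right [array([-30., -16.]), array([17., 30.])]
top spoon x at y=-.156 0.6694515
```

Request:
{"name": "servo_tool", "arguments": {
  "commands": [
    [[15,3.5,20],0,34],
    [[12,0,16],0,34],
    [[6,0,8],0,34],
    [[3,0,4],0,34],
    [[0,0,0],0,34]
  ]
}}

```text
time_s: 37.02
eef_pos: [0.6717, -0.177, 0.0077]
eef_rot: [0.199, 0.743, 0.588, -0.249]
wrist_force: [-0.4, -0.2, -0.1]
opening: 0.394
grasp_force: 0.0
```

Request:
{"name": "servo_tool", "arguments": {
  "commands": [
    [[2,-2,3],0,34],
    [[2,0,2.5],0,34],
    [[0,0,0],0,20],
    [[0,0,0],0,0],
    [[0,0,0],0,0],
    [[0,0,0],0,0]
  ]
}}

```text
time_s: 37.78
eef_pos: [0.6699, -0.1766, 0.0009]
eef_rot: [0.199, 0.743, 0.588, -0.249]
wrist_force: [-0.1, 0.1, 0.3]
opening: 0.129
grasp_force: 58.7
```

Request:
{"name": "servo_tool", "arguments": {
  "commands": [
    [[-6,0,-8],0,0],
    [[-15,0,-20],0,0],
    [[-24,0,-32],0,0],
    [[-30,0,-40],0,0],
    [[-30,0,-40],0,0],
    [[-24,0,-32],0,0],
    [[-6,0,-8],0,0],
    [[0,0,0],0,0]
  ]
}}

```text
time_s: 38.78
eef_pos: [0.6692, -0.1752, 0.2269]
eef_rot: [0.2, 0.744, 0.588, -0.248]
wrist_force: [0.2, -0.5, -0.9]
opening: 0.129
grasp_force: 58.6
```

```bash
cat > sp.py <<'E'
from bl import *
def spoon(n):
    e,R,o=state(); c=cam(n); W_=world(c); hs=cv2.cvtColor(c['color'],cv2.COLOR_RGB2HSV); g=e-.033*R.as_matrix()[:,2]
    L=R.inv().apply((W_-g).reshape(-1,3)).reshape(W_.shape)
    m=(np.linalg.norm(W_-g,axis=-1)<.2)&(hs[...,1]>60)&(hs[...,0]<25)&(abs(L[...,1])<.035)&(W_[...,2]>.03)
    return L[m],R,g
E
python3 - <<'E'
from sp import *
print(ctrl.get_obs()['opening'])
for n in('scene','top'):
    L,R,g=spoon(n); print(n,len(L))
    if len(L)<30: continue
    f=cv2.fitLine(L.astype(np.float32),cv2.DIST_HUBER,0,.01,.01).ravel(); d=f[:3]; d=d if R.apply(d)[1]<0 else -d
    s=(L-f[3:])@d; r=np.linalg.norm(L-f[3:]-np.outer(s,d),axis=1); s=s[r<.03]
    A=f[3:]+s.min()*d;Bb=f[3:]+s.max()*d
    print('dir tool',np.round(d,3),'world',np.round(R.apply(d),3),'tail rel g',np.round(R.apply(A),3),'head end rel g',np.round(R.apply(Bb),3),'len',np.ptp(s))
print(g)
E
```

```text
0.12889417325946656
scene 1390
dir tool [-0.785  0.001  0.62 ] world [-0.228 -0.973 -0.02 ] tail rel g [ 0.029  0.108 -0.012] head end rel g [-0.028 -0.136 -0.017] len 0.25071981067940763
top 696
dir tool [-0.789  0.016  0.614] world [-0.214 -0.977 -0.013] tail rel g [ 0.019  0.104 -0.015] head end rel g [-0.033 -0.134 -0.018] len 0.24361181254664105
[ 0.67304073 -0.15571317  0.25125465]
```

The spoon is held level, its head end 139 mm ahead of the grasp point. The fruit lies on the bowl's left half, so I enter on the free right side and then sweep left, right, left, right.

```bash
cat > stir.py <<'E'
from sp import *
e,R,o=state(); q0=now(); off=FK(q0)[0]-e; t=R.as_matrix()[:,2]
sw=np.array([-.224,-.974,-.017]); sw/=np.linalg.norm(sw)
h=R.inv().apply(.106*sw+[0,0,-.016]); tail=R.inv().apply(-.112*sw+[0,0,-.013]); s=R.inv().apply(sw)
C=np.array([.475,-.374,0])
if __name__=='__main__':
    for ps in(1.8,2.1,2.4,2.7,3.0):
        Rp=R*Ro.from_rotvec([0,0,ps]); w=Rp.apply(s); print(ps,'s',np.round(w,2),'elev',round(np.degrees(np.arcsin(w[2]))),'head rel g',np.round(Rp.apply(h),3))
    ps=2.4; Rp=R*Ro.from_rotvec([0,0,ps]); hp=Rp.apply(h)
    E=lambda y,z,x=0: C+[x,y,z]-hp+.033*t+off
    q=q0; r1,q=path(q,[FK(q)[0]+[-.03,-.03,.05],E(-.04,.19)],2.4,.05,16,0)
    r1=r1; print(len(r1),r1); rep(q); n=len(r1)
    left=2.4-sum(r[1] for r in r1); print('left turn',left)
E
python3 stir.py
```

```text
1.8 s [-0.8  -0.05 -0.6 ] elev -37 head rel g [-0.078 -0.017 -0.072]
2.1 s [-0.68  0.1  -0.73] elev -47 head rel g [-0.066 -0.003 -0.085]
2.4 s [-0.5   0.21 -0.84] elev -57 head rel g [-0.05   0.007 -0.095]
2.7 s [-0.29  0.27 -0.92] elev -67 head rel g [-0.03   0.013 -0.102]
3.0 s [-0.06  0.27 -0.96] elev -74 head rel g [-0.008  0.013 -0.106]
8 [[[-30.0, -11.0, -9.0], 0.15, 0], [[-30.0, -7.0, -9.0], 0.15, 0], [[-34.0, 0.0, 28.0], 0.15, 0], [[-34.0, 5.0, 28.0], 0.15, 0], [[-33.0, 10.0, 27.0], 0.15, 0], [[-30.0, 15.0, 28.0], 0.15, 0], [[-28.0, 19.0, 28.0], 0.15, 0], [[-25.0, 24.0, 28.0], 0.15, 0]]
 pos [ 0.52  -0.444  0.259] tilt 0.648 az -103.2 y az -77.3 el 34.3 q [-0.6   0.3   1.52 -0.66  1.15  1.06]
left turn 1.2
```

Request:
{"name": "servo_tool", "arguments": {
  "commands": [
    [[-30,-11,-9],0.15,0],
    [[-30,-7,-9],0.15,0],
    [[-34,0,28],0.15,0],
    [[-34,5,28],0.15,0],
    [[-33,10,27],0.15,0],
    [[-30,15,28],0.15,0],
    [[-28,19,28],0.15,0],
    [[-25,24,28],0.15,0],
    [[0,0,0],0.15,0],
    [[0,0,0],0.15,0],
    [[0,0,0],0.15,0],
    [[0,0,0],0.15,0],
    [[0,0,0],0.15,0],
    [[0,0,0],0.15,0],
    [[0,0,0],0.15,0],
    [[0,0,0],0.15,0],
    [[0,0,0],0,0]
  ]
}}

```text
time_s: 41.0
eef_pos: [0.5208, -0.4409, 0.2579]
eef_rot: [0.304, 0.818, -0.479, 0.094]
wrist_force: [0.6, -0.5, -1.3]
opening: 0.126
grasp_force: 58.7
```

Run:
```python
from sp import *
e,R,o=state(); rep(now()); print(e,o['time_s'],o['opening'])
for n in('scene','top'):
    L,R,g=spoon(n); W=R.apply(L)+g; print(n,len(L),'lowest',np.round(W[W[:,2]<np.percentile(W[:,2],8)].mean(0),3),'highest',np.round(W[W[:,2]>np.percentile(W[:,2],95)].mean(0),3))
    if len(L)>30:
        f=cv2.fitLine(L.astype(np.float32),cv2.DIST_HUBER,0,.01,.01).ravel(); d=f[:3]; d=d if R.apply(d)[2]<0 else -d; print('dir tool',np.round(d,3),np.round(R.apply(d),3), 'end',np.round(R.apply(f[3:]+((L-f[3:])@d).max()*d)+g,3))
C=np.array([.475,-.374,0])
dn=lambda v:np.round(R.inv().apply(np.array(v)*1000),1)
print('down 100',dn([0,0,-.1]),'left 100',dn([0,.1,0]),'x+100',dn([.1,0,0]))
# fruit
c=cam('top'); W_=world(c); hs=cv2.cvtColor(c['color'],cv2.COLOR_RGB2HSV); d=np.hypot(W_[...,0]-.475,W_[...,1]+.374); m=(d<.1)&(W_[...,2]>.004)&(W_[...,2]<.06)&(hs[...,1]>60); P=W_[m]; print('fruit rel',len(P),np.round(np.percentile(P[:,:2]-C[:2],[2,50,98],axis=0),3))
```

```text
pos [ 0.52  -0.444  0.259] tilt 0.647 az -103.2 y az -157.0 el 24.1 q [-0.6   0.3   1.52 -0.66  1.15  2.25]
[ 0.52083399 -0.44091417  0.25788563] 41.0 0.1263003589952512
scene 1036 lowest [ 0.486 -0.411  0.183] highest [ 0.586 -0.464  0.37 ]
dir tool [-0.793 -0.011  0.609] [-0.49   0.224 -0.843] end [ 0.467 -0.407  0.157]
top 791 lowest [ 0.469 -0.406  0.172] highest [ 0.565 -0.426  0.386]
dir tool [-0.793 -0.008  0.609] [-0.493  0.221 -0.841] end [ 0.459 -0.406  0.165]
down 100 [-44.4 -40.8  79.8] left 100 [-72.6 -35.8 -58.7] x+100 [ 52.5 -84.  -13.8]
fruit rel 110 [[-0.058 -0.032]
 [-0.031 -0.015]
 [-0.013  0.007]]
```

Request:
{"name": "servo_tool", "arguments": {
  "commands": [
    [[21,-11,6],0,0],
    [[-13,-12,23],0,0],
    [[-13,-12,23],0,0],
    [[-13,-12,23],0,0],
    [[-13,-12,24],0,0],
    [[-13,-12,23],0,0],
    [[0,0,0],0,0],
    [[-10,-5,-8],0,0],
    [[-10,-5,-8],0,0],
    [[-10,-5,-8],0,0],
    [[-10,-5,-8],0,0],
    [[-10,-5,-8],0,0],
    [[-10,-5,-8],0,0],
    [[-10,-5,-8],0,0],
    [[0,0,0],0,0]
  ]
}}

```text
time_s: 43.02
eef_pos: [0.5434, -0.3592, 0.1144]
eef_rot: [0.304, 0.818, -0.479, 0.096]
wrist_force: [0.5, -0.6, 1.3]
opening: 0.127
grasp_force: 58.6
```

```bash
cat > chk.py <<'E'
from sp import *
e,R,o=state(); rep(now()); print(e,o['time_s'],o['opening'],o['grasp_force'],np.round(o['wrist_force'],1))
for n in('scene','top'):
    L,R,g=spoon(n); L=L[R.apply(L)[:,2]+g[2]>.09]
    if len(L)>30:
        f=cv2.fitLine(L.astype(np.float32),cv2.DIST_HUBER,0,.01,.01).ravel(); d=f[:3]; d=d if R.apply(d)[2]<0 else -d
        print(n,len(L),'dir tool',np.round(d,3),'head mid',np.round(g+R.apply(f[3:]-np.array([0,0,0]))+R.apply(d)*(.106-(f[3:]@d)),3)-[.475,-.374,0])
    c=cam(n); W_=world(c); m=(np.hypot(W_[...,0]-.475,W_[...,1]+.374)<.15)&(W_[...,2]>.082)&(W_[...,2]<.094); hs=cv2.cvtColor(c['color'],cv2.COLOR_RGB2HSV); m&=hs[...,1]<90; P=W_[m]
    r=np.hypot(P[:,0]-.475,P[:,1]+.374); P=P[(r>.1)&(r<.14)]
    A=np.c_[2*P[:,:2],np.ones(len(P))]; s=np.linalg.lstsq(A,(P[:,:2]**2).sum(1),rcond=None)[0]; print(n,'bowl',np.round(s[:2],3),len(P))
E
python3 chk.py
```

```text
pos [ 0.543 -0.362  0.115] tilt 0.649 az -102.8 y az -157.1 el 23.9 q [-0.46  0.45  1.63 -0.76  1.03  2.56]
[ 0.54335308 -0.35916065  0.11439537] 43.025 0.12732168052800472 58.64978484576568 [ 0.5 -0.6  1.3]
scene 402 dir tool [-0.752 -0.002  0.659] head mid [0.032 0.034 0.04 ]
scene bowl [ 0.476 -0.376] 876
top 266 dir tool [-0.771  0.028  0.636] head mid [0.018 0.036 0.048]
top bowl [ 0.473 -0.374] 732
```

Request:
{"name": "servo_tool", "arguments": {
  "commands": [
    [[-6,-3,-5],0,0],
    [[0,0,0],0,0],
    [[10,5,8],0,0],
    [[10,5,8],0,0],
    [[10,5,8],0,0],
    [[10,5,8],0,0],
    [[10,5,8],0,0],
    [[10,5,8],0,0],
    [[0,0,0],0,0],
    [[-10,-5,-8],0,0],
    [[-10,-5,-8],0,0],
    [[-10,-5,-8],0,0],
    [[-10,-5,-8],0,0],
    [[-10,-5,-8],0,0],
    [[-10,-5,-8],0,0],
    [[0,0,0],0,0]
  ]
}}

```text
time_s: 45.22
eef_pos: [0.5431, -0.3507, 0.1142]
eef_rot: [0.304, 0.818, -0.479, 0.096]
wrist_force: [0.1, -1.3, 0.1]
opening: 0.13
grasp_force: 58.6
```

```bash
python3 chk.py
```

```text
pos [ 0.543 -0.354  0.115] tilt 0.649 az -102.9 y az -157.1 el 23.9 q [-0.45  0.45  1.64 -0.75  1.03  2.57]
[ 0.54308568 -0.35074552  0.11416534] 45.225 0.12971893834469955 58.6009013839066 [ 0.1 -1.3  0.1]
scene 364 dir tool [-0.728 -0.018  0.685] head mid [0.034 0.041 0.04 ]
scene bowl [ 0.476 -0.376] 916
top 251 dir tool [-0.717  0.028  0.696] head mid [0.02  0.036 0.047]
top bowl [ 0.473 -0.374] 770
```

Request:
{"name": "servo_tool", "arguments": {
  "commands": [
    [[10,5,8],0,0],
    [[10,5,8],0,0],
    [[10,5,8],0,0],
    [[10,5,8],0,0],
    [[10,5,8],0,0],
    [[10,5,8],0,0],
    [[0,0,0],0,0]
  ]
}}

```text
time_s: 46.3
eef_pos: [0.5419, -0.4352, 0.1148]
eef_rot: [0.304, 0.817, -0.48, 0.096]
wrist_force: [0.2, -1.0, -1.0]
opening: 0.128
grasp_force: 58.9
```

```bash
python3 chk.py
```

```text
pos [ 0.541 -0.438  0.116] tilt 0.649 az -103.0 y az -157.3 el 23.9 q [-0.57  0.5   1.56 -0.75  0.98  2.46]
[ 0.54187506 -0.43519567  0.11476831] 46.3 0.1276383697600576 58.855812693655025 [ 0.2 -1.  -1. ]
scene 460 dir tool [-0.788 -0.017  0.615] head mid [ 0.03  -0.035  0.042]
scene bowl [ 0.476 -0.376] 826
top 298 dir tool [-0.811  0.013  0.584] head mid [ 0.017 -0.028  0.05 ]
top bowl [ 0.474 -0.375] 421
```

Run:
```python
from sp import *
e,R,o=state(); q=now(); off=FK(q)[0]-e; t=R.as_matrix()[:,2]; g=e-.033*t; C=np.array([.475,-.374,0])
h=R.inv().apply(C+[.025,-.033,.044]-g)
n=7; rows=[]
for i in range(1,n+1):
    ps=-.45*i/n; Rp=R*Ro.from_rotvec([0,0,ps]); head=C+[.025-.06*i/n,-.033,.044-.009*i/n]; tgt=head-Rp.apply(h)+.033*t+off
    d=np.round(tool(q,tgt-FK(q)[0]),1).tolist(); rows.append([d,round(-.45/n,3),0]); q=row(q,d,-.45/n,W)
print(rows); rep(q); x=FK(q)[0]-off-.033*t; print('g rel',x-C,'s',Rp.apply([-.79,0,.61]))
```

```text
[[[-5.0, 2.0, 2.2], -0.064, 0], [[-5.5, 1.7, 2.2], -0.064, 0], [[-5.9, 1.3, 2.2], -0.064, 0], [[-6.2, 0.9, 2.1], -0.064, 0], [[-6.6, 0.6, 2.2], -0.064, 0], [[-6.9, 0.0, 2.2], -0.064, 0], [[-7.2, -0.3, 2.2], -0.064, 0]]
 pos [ 0.505 -0.421  0.091] tilt 0.648 az -103.0 y az -129.9 el 34.0 q [-0.58  0.46  1.68 -0.79  0.92  2.07]
g rel [ 0.03524297 -0.02422959  0.1160979 ] s [-0.74313094  0.03567503 -0.6653448 ]
```

Request:
{"name": "servo_tool", "arguments": {
  "commands": [
    [[-5,2,2.2],-0.064,0],
    [[-5.5,1.7,2.2],-0.064,0],
    [[-5.9,1.3,2.2],-0.064,0],
    [[-6.2,0.9,2.1],-0.064,0],
    [[-6.6,0.6,2.2],-0.064,0],
    [[-6.9,0,2.2],-0.064,0],
    [[-7.2,-0.3,2.2],-0.064,0],
    [[0,0,0],0,0]
  ]
}}

```text
time_s: 47.5
eef_pos: [0.5056, -0.4174, 0.0896]
eef_rot: [0.317, 0.904, -0.286, 0.025]
wrist_force: [-0.9, -0.6, -0.5]
opening: 0.132
grasp_force: 58.7
```

```bash
python3 chk.py
```

```text
pos [ 0.505 -0.42   0.09 ] tilt 0.648 az -103.0 y az -130.0 el 34.0 q [-0.58  0.46  1.68 -0.79  0.92  2.08]
[ 0.5055898  -0.41738104  0.08961015] 47.5 0.13200149573450967 58.73229192191502 [-0.9 -0.6 -0.5]
scene 165 dir tool [ 0.445 -0.274  0.853] head mid [ 0.151 -0.096  0.089]
scene bowl [ 0.476 -0.376] 895
top 220 dir tool [-0.785  0.018  0.619] head mid [-0.04  -0.035  0.041]
top bowl [ 0.473 -0.375] 507
```

Request:
{"name": "servo_tool", "arguments": {
  "commands": [
    [[0,0,0],0,18],
    [[0,0,0],0,26],
    [[0,0,0],0,40],
    [[0,0,0],0,40],
    [[0,0,-8],0,44],
    [[0,0,-15],0,44],
    [[0,0,-25],0,44],
    [[0,0,-40],0,44],
    [[0,0,-50],0,44],
    [[0,0,-50],0,44],
    [[0,0,-50],0,44],
    [[0,0,0],0,44],
    [[0,0,0],0,44],
    [[0,0,0],0,44]
  ]
}}

```text
time_s: 49.45
eef_pos: [0.5371, -0.2782, 0.2781]
eef_rot: [0.317, 0.904, -0.286, 0.024]
wrist_force: [-0.2, -0.2, 0.6]
opening: 0.513
grasp_force: 0.0
```

Run:
```python
from sp import *
e,R,o=state(); print(e,o['time_s'],o['wrist_force'])
a=cam('scene'); b=cam('top')
im=np.vstack([cv2.resize(a['color'][190:330,60:360],(700,300),interpolation=cv2.INTER_CUBIC)[:,:,::-1],cv2.resize(b['color'][130:260,300:540],(550,298),interpolation=cv2.INTER_CUBIC)[:,:,::-1].copy() if 0 else cv2.copyMakeBorder(cv2.resize(b['color'][130:260,300:540],(550,298),interpolation=cv2.INTER_CUBIC)[:,:,::-1],0,0,0,150,cv2.BORDER_CONSTANT)])
cv2.imwrite('pics/final.png',im)
```

```text
[ 0.53708507 -0.27816051  0.27811616] 49.45 [-0.20088503 -0.21536953  0.6116813 ]
```

View pics/final.png

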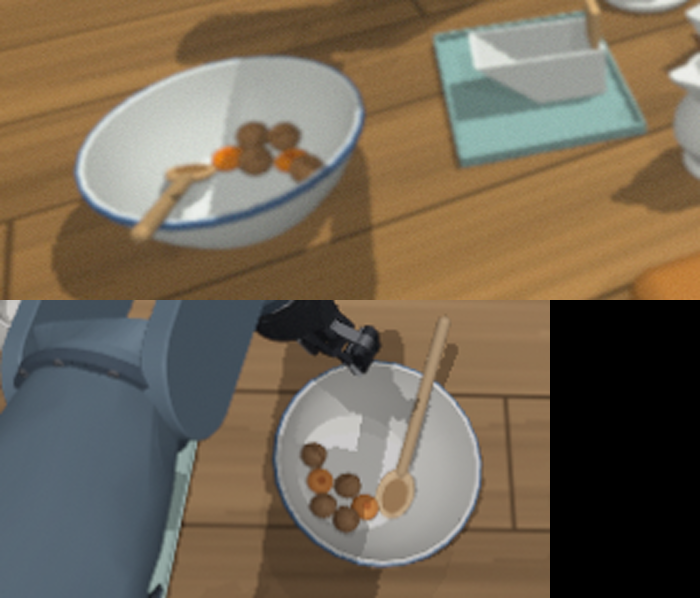

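The spoon leans on the rim with its head in the bowl, at (190,172) upper and (395,492) lower. Four walnuts and two apricots lie in the bowl, the empty bin stands in the tray at (540,60), and the gripper is clear. Handing in.

```bash
python3 -c "
from bench import ctrl
print(ctrl.hand_in())"
```

```text
the job is handed in; nothing more can be done
None
```

The job is handed in (no verdict returned): at about 49.5 s of the 72 s all four walnuts and both apricots were in the bowl, the empty bin stood upright on the tray, and the spoon, after its left-right-left-right stir, was leaning in the bowl.

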